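Put the scent set away on the dresser

ROBOT

A 7-joint arm with a two-finger parallel gripper is mounted at the origin on the work surface. World frame = base frame: x ahead of the robot, y to its left, z up, the work surface at z = 0. Lengths are in m, angles in rad, forces in N, time in s.
With the tool pointing down it reaches from about 0.35 to 0.9 m from the base axis. Payload 19.9 kg.
Tool frame: the origin (TCP) lies midway between the tips of the shut fingers; the grasp point (between the pads) lies 19 mm behind it; z points along the fingers, y is the line along which they close (so a half turn about z gives the same grasp; the last joint's range is limited). The gripper opens to 85 mm and grips with 20 to 120 N. Pads are 22 mm wide; open, the fingers measure 114 mm over their backs; the gripper's body (76 mm by 85 mm) begins 54 mm behind the grasp point. The pads swing forward as they close: fully open they stand 13 mm farther back than shut.
Start: joints at [1.232, 0.417, -0.01, 1.614, 0.005, 1.111, -0.053], TCP at [0.183, -0.598, 0.231] pointing down, gripper open.
Joint ranges: [-2.81, 2.81], [-0.39, 2.02], [-1.27, 1.25], [0.06, 2.57], [-1.19, 4.33], [0.19, 2], [-2.82, 2.82]. Speed limits (rad/s): [1.89, 1.89, 2.39, 2.39, 3.01, 3.01, 3.01].

INTERFACE

Orientations are given as a unit quaternion [w, x, y, z].
In Python, from rig import * gives the robot as it stands.
- The arm moves only by the shell command python3 -m pendant 'ROWS'. ROWS is JSON, a list of rows, each an object of numbers: "wx", "wy", "wz": the turn, a rotation vector about the tool's x, y, z in rad; "tx", "ty", "tz": the shift along the tool's x, y, z in mm; "gripper": the opening, from -1 (shut) to 1 (fully open). A call has 1 to 10 rows; each row shifts and turns the commanded pose from where the row before left it, along the tool's axes as they then stand; what a row does not reach is not made up. A row lasts 1/10 s, in which the tool goes at most 50 mm and 8.59 degrees, less where a joint would pass 70% of its speed; a pose out of reach is approached as far as the arm can. A call is refused whole if a number of a shift passes 50 or a number of a turn 0.15, either way. A call with a gripper value outside its range is refused whole. The fingers move at their own pace and stop on an object; the grip force is fixed at half the most. Time passes only in rows, so rows that do not move let the fingers close. It gives the time, the measured TCP pose, the force, the opening and the grip force at its end, in the units of the state.
- sense(): the state, without advancing time (a new reading comes with each control period).
- grab_frame(name): name is "scene" or "top" or "wrist"; returns (picture, depth): 400x640x3 uint8, red, green, blue; 400x640 float32, m along the optical axis (not along the pixel's ray), 0 where there is no reading.
- camera_params(name): a dict with "fx", "fy", "cx", "cy" (pixels), "k1" (the pictures are not rectified: a ray, as slopes to the right and down, at radius r is drawn at 1 + k1 r^2 times it, then the intrinsics apply), "extrinsics" (4x4, takes a point from camera to world coordinates); the wrist camera has in their place "tool_from_camera" (4x4, takes a point from camera to tool coordinates, whose origin is the TCP and whose axes are the flange's). Camera axes: x right, y down, z forward; pixel columns grow to the right and rows downward; lengths in m; the calibration is good to about 2 mm. A picture is of the moment at which its call begins: read the wrist's pose just before it. camera_params takes no time and is no camera call.
- finish_job(): hands the job in; it is judged then, once.
The state is a dict: "time": time; "joint_positions": joint angles; "joint_vel": joint speeds; "effort": joint torques, N m; "position": TCP position; "ee_rot": TCP orientation; "ft_force": force on the tool from outside, world axes, zero at the start; "wrist_torque": the same for the moment, N m; "finger_gap": finger opening in m; "grasp_force": force on a finger pad.
Only numpy, scipy, OpenCV 4.12 (cv2) and the standard library are available. Lean on these libraries where they do the work, as an engineer would, in place of code of your own. Each camera call takes 0.05 s, during which the arm holds its last target. There are 200 camera calls.

TASK

Put the scent set away: stand every scent bottle from the steel tray upright in the divided crate, one to a cell, using cells that are still empty and leaving the cream jars, the ring cone and the other things on the dresser where they are. Hook the hanging scent block over the rail at the yellow band, then slide it along the rail, keeping it hooked on, until it hangs at the green band, and let go of it there.

Things in the scene. Friction and masses are not known exactly. Their poses are not given: they have to be found in the camera images.
- pyramid: loose frosted pale-glass pyramid scent bottle, square base 54 x 54 mm with sides along its x and y, narrowing to 18 mm at 72 mm height, then a round steel cap 26 mm across from 71 to 105 mm height; 105 mm tall, about 0.16 kg. Origin: centre of its underside, z up. One of the five scent bottles; may be absent (None from the start).
- rollon: loose green glass roll-on vial, round, 40 mm across up to 62 mm, then a round bare-metal cap 34 mm across from 62 to 100 mm height; 100 mm tall, about 0.13 kg. Origin: centre of its underside, z up. One of the five scent bottles; may be absent.
- atomiser: loose amber glass atomiser, round, 48 mm across up to 64 mm, then a round black cap 30 mm across from 64 to 105 mm height; 105 mm tall, about 0.17 kg. Origin: centre of its underside, z up. One of the five scent bottles; may be absent.
- tin: loose yellow and bare-metal cologne tin, round, 44 mm across, with a cap 42 mm across from 70 to 95 mm height; 95 mm tall, about 0.14 kg. Origin: centre of its underside, z up. One of the five scent bottles; may be absent.
- square: loose blue square bottle, 44 x 44 mm with sides along its x and y up to 66 mm, then a square brass cap 26 x 26 mm from 66 to 102 mm height; 102 mm tall, about 0.18 kg. Origin: centre of its underside, z up. One of the five scent bottles; may be absent.
- tray: fixed matte steel tray 180 mm (x) x 320 mm (y), a flat plate 3 mm thick without a rim; the scent bottles and the ring cone start standing on it. Origin: centre of its underside.
- crate: fixed pale wooden divided crate 145 (x) x 285 (y) x 50 mm high, open on top, walls, dividers and floor 5 mm thick: 2 x 4 cells, each 65 x 65 mm inside, centred at x = -35, +35 and y = -105, -35, +35, +105 mm in its frame, cell floor at z = 5 mm. Origin: centre of its underside. Some cells already hold a cream jar.
- hanger: loose hanging scent block, 157 mm tall, 0.22 kg. White block 40 (x) x 70 (y) x 55 mm; above it a steel hook strip 20 mm wide (y): upright at x -17 to -11 mm up to z 115, roof at z 109-115, lip at x +11 to +17 from z 95 to 115. The hook is open to +x between z 55 and 95, where the rail enters; it seats under the roof. Black grip tab 14 (x) x 22 (y) mm at z 115-157. Origin: centre of underside.
- hanger_seat (a point): point in the hanger's hook where the rail's centre line lies when it hangs: 103 mm above the hanger's origin, on its z axis; axes as the hanger.
- rail_mid (a point): middle of the fixed horizontal steel rail's centre line, 215 mm above the dresser; 12 mm thick, 360 mm long along this point's y axis, on a wooden post 16 mm thick at each end (y = -186, +186 mm), each on a foot 70 (x) x 36 mm, 12 mm high. Its x axis points away from the robot, so the hook goes on from the robot's side.
- start_band: yellow band painted on the rail, 26 mm wide; origin at its middle on the rail's centre line, y along the rail. It may be on either half of the rail.
- mark_band: green band painted on the rail, 26 mm wide; origin at its middle on the rail's centre line, y along the rail. It is on the other half from the yellow band.
- cone: bystander: loose sky-blue ceramic ring cone, 54 mm across at the base, 68 mm tall, on the tray. Origin: centre of its underside.
- jar_a: bystander: loose white cream jar with white lid, 50 mm across, 50 mm tall, already in a cell of the crate; may be absent. Origin: centre of its underside.
- jar_b: bystander: like jar_a but with orange body; may be absent.
- jar_c: bystander: like jar_a but with grey body; may be absent.
- candle: bystander: terracotta candle jar with wooden lid, 74 mm across, 85 mm tall, on the dresser to the robot's right.
- dish: bystander: blue ceramic trinket bowl, 100 mm across, 35 mm tall, on the dresser to the robot's right.
Mind the look-alikes: they are no part of the job. What is shaped like the rollon but purple is not meant.

How it is judged:
By the outcome, as a careful person would: the job done as asked, in the order asked, and still so for the second after the job is handed in, with the robot touching nothing.
Of pyramid, rollon, atomiser, tin, square only 4 to 5 are there at a start; the rules pass over those that are not, and their reading is None.
Of jar_a, jar_b, jar_c only 1 to 3 are there at a start; the rules pass over those that are not, and their reading is None.
At some moment in a run one of pyramid, rollon, atomiser, tin, square may be knocked a few centimetres aside while the robot is not near it.
It also fails if it takes over 210 s, if anything falls off the work surface, if the arm or the gripper's body presses on something with over 40 N, if the wrist force passes 120 N, or if a joint passes its speed limit or range.

## Working session

There is one attempt and no reset: what is moved stays moved. The work goes in short steps, Python scripts to look and compute and a shell command to move; the robot and the scene stay as the last step left them, time stands still between calls to the robot, and variables do not carry over. Pictures are saved under pics/ and viewed, at most 14 in all, crops included, and the job is handed in when it is done.

```bash
ls; mkdir -p pics; python3 - <<'E'
from rig import *
import cv2, numpy as np
s=sense(); print({k:np.round(v,3).tolist() for k,v in s.items()})
for n in ("scene","top"):
    p,d=grab_frame(n); np.savez(f"pics/{n}0.npz",p=p,d=d); cv2.imwrite(f"pics/{n}0.png",p[:,:,::-1])
for n in ("scene","top","wrist"): print(camera_params(n))
E
```

```text
pics
{'time': 0.0, 'joint_positions': [1.233, 0.418, -0.01, 1.614, 0.005, 1.111, -0.053], 'joint_vel': [0.001, 0.001, -0.001, -0.0, -0.001, 0.0, -0.001], 'effort': [0.002, -86.446, 0.679, -43.49, 0.019, 0.007, 0.0], 'position': [0.183, -0.597, 0.231], 'ee_rot': [-0.001, 0.989, 0.148, -0.0], 'ft_force': [-0.439, 0.22, -0.122], 'wrist_torque': [0.044, -0.012, -0.026], 'grasp_force': 0.0, 'finger_gap': 0.085}
{'fx': 520.9609481740679, 'fy': 520.9609481740679, 'cx': 313.34436861569145, 'cy': 199.0166471860182, 'k1': -0.01390014130733608, 'extrinsics': array([[-0.58763186,  0.43712701, -0.68088822,  1.42196116],
       [ 0.8089746 ,  0.30099681, -0.50493664,  0.57375355],
       [-0.01577626, -0.84753814, -0.53049997,  0.85112235],
       [ 0.        ,  0.        ,  0.        ,  1.        ]])}
{'fx': 394.31073476713027, 'fy': 394.31073476713027, 'cx': 324.6578060738672, 'cy': 203.54231974135436, 'k1': -0.04499548424486925, 'extrinsics': array([[ 0.02375228, -0.98967278,  0.14136339,  0.34718616],
       [-0.99956975, -0.02594421, -0.01368259, -0.07952252],
       [ 0.01720885, -0.14097758, -0.98986321,  1.15960246],
       [ 0.        ,  0.        ,  0.        ,  1.        ]])}
{'fx': 314.38762797965245, 'fy': 314.38762797965245, 'cx': 314.0958037863574, 'cy': 194.58475170063772, 'k1': -0.05188520739484436, 'tool_from_camera': array([[ 1.00315756e-03, -9.45159324e-01, -3.26608093e-01,
         8.37510969e-02],
       [ 9.99999390e-01,  7.97482847e-04,  7.63632650e-04,
        -1.10239287e-03],
       [-4.61290167e-04, -3.26608660e-01,  9.45159548e-01,
        -1.42132598e-01],
       [ 0.00000000e+00,  0.00000000e+00,  0.00000000e+00,
         1.00000000e+00]])}
```

View pics/scene0.png

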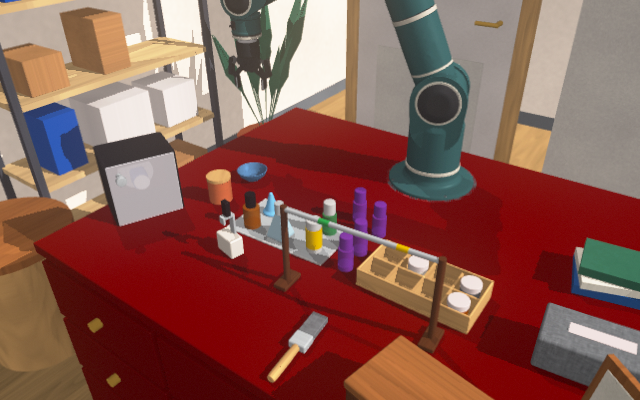

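View pics/top0.png

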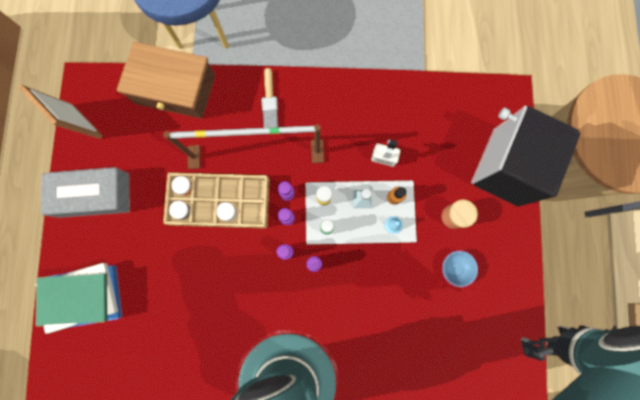

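The top view shows pyramid (362,197), tin (324,195), atomiser (397,195), rollon (327,227) and cone (393,225) on the tray; the square bottle is absent. The jars sit at (180,185), (178,210) and (226,211), the hanger at (386,152), the yellow band at (200,133) and the green band at (273,130). Four purple look-alikes stand between the tray and the crate.

```bash
cat > h.py <<'E'
import numpy as np, cv2
from rig import *
from scipy.spatial.transform import Rotation as R
def tool(s=None):
    s=s or sense(); T=np.eye(4); q=s["ee_rot"]; T[:3,:3]=R.from_quat([q[1],q[2],q[3],q[0]]).as_matrix(); T[:3,3]=s["position"]; return T
def ext(n,c): return c["extrinsics"] if n!="wrist" else tool()@c["tool_from_camera"]
def rays(c,uv):
    uv=np.asarray(uv,float).reshape(-1,1,2); K=np.array([[c["fx"],0,c["cx"]],[0,c["fy"],c["cy"]],[0,0,1]])
    x=cv2.undistortPoints(uv,K,np.array([c["k1"],0,0,0,0]))[:,0]; return np.c_[x,np.ones(len(x))]
def onplane(c,E,uv,z):
    d=rays(c,uv)@E[:3,:3].T; return E[:3,3]+d*((z-E[2,3])/d[:,2:3])
def cloud(c,E,d):
    v,u=np.mgrid[:400,:640]; r=rays(c,np.c_[u.ravel(),v.ravel()])*d.reshape(-1,1)
    return (r@E[:3,:3].T+E[:3,3]).reshape(400,640,3)
def shot(n):
    E=ext(n,camera_params(n)); p,d=grab_frame(n); return camera_params(n),E,p,d
def line():
    s=sense(); T=tool(s); print("t%.2f"%s["time"],np.round(s["position"],4),"xaxis",np.round(T[:3,0],3),"yaxis",np.round(T[:3,1],3),"F",np.round(s["ft_force"],1),"gap %.4f"%s["finger_gap"],"gf %.1f"%s["grasp_force"],"q",np.round(s["joint_positions"],2))
E
python3 - <<'E'
from h import *
f=np.load("pics/top0.npz"); c=camera_params("top"); E=c["extrinsics"]; P=cloud(c,E,f["d"]); 
def box(u0,v0,u1,v1,zmin,name):
    q=P[v0:v1,u0:u1].reshape(-1,3); q=q[(q[:,2]>zmin)&(q[:,2]<.4)]
    if len(q)==0: print(name,'none'); return
    zt=np.percentile(q[:,2],98); t=q[q[:,2]>zt-.008]
    print(name,len(q),"ztop %.3f"%zt,"topmean",np.round(t.mean(0),3),"range",np.round(t.min(0),3),np.round(t.max(0),3))
box(150,165,275,235,.04,"crate"); box(300,175,420,250,.001,"tray")
for n,b in dict(tin=(310,180,340,210),pyr=(350,180,375,212),ato=(384,182,410,210),rol=(316,215,338,240),cone=(380,213,408,238),hang=(370,135,405,168)).items(): box(*b,.03,n)
for n,b in dict(p1=(276,178,297,203),p2=(276,206,297,228),p3=(275,243,297,263),p4=(304,255,325,274)).items(): box(*b,.05,n)
box(160,120,325,140,.19,"rail")
hsv=cv2.cvtColor(f["p"],cv2.COLOR_RGB2HSV)
for n,lo,hi in (("yel",20,35),("grn",45,85)):
    m=cv2.inRange(hsv,(lo,90,90),(hi,255,255)); m[:120]=0;m[141:]=0;m[:,:170]=0;m[:,315:]=0
    v,u=np.nonzero(m); print(n,len(u),u.min(),u.max(),u.mean(),v.mean(),onplane(c,E,[[u.mean(),v.mean()]],.215).round(4))
print("rail ends",onplane(c,E,[[168,135.5],[318,129]],.215).round(4))
tr=[[306,182.5],[413.5,181],[416,241.5],[306,243.5]]; print("tray",onplane(c,E,tr,.003).round(4).tolist())
cr=[[167,172],[268,175.5],[267,227.5],[164,225]]; print("crate",onplane(c,E,cr,.05).round(4).tolist())
im=cv2.resize(f["p"][120:250,150:420,::-1],None,fx=2.95,fy=2.95,interpolation=cv2.INTER_CUBIC); cv2.imwrite("pics/topc.png",im)
f=np.load("pics/scene0.npz"); cv2.imwrite("pics/scc.png",cv2.resize(f["p"][180:340,195:505,::-1],None,fx=2.5,fy=2.5,interpolation=cv2.INTER_CUBIC))
E
```

```text
crate 1799 ztop 0.057 topmean [0.504 0.262 0.053] range [0.437 0.075 0.049] [0.583 0.359 0.06 ]
tray 5474 ztop 0.106 topmean [ 0.501 -0.183  0.104] range [ 0.424 -0.316  0.098] [ 0.552 -0.073  0.112]
tin 235 ztop 0.100 topmean [ 0.528 -0.091  0.097] range [ 0.508 -0.111  0.093] [ 0.548 -0.072  0.101]
pyr 213 ztop 0.111 topmean [ 0.529 -0.205  0.107] range [ 0.518 -0.217  0.103] [ 0.541 -0.192  0.111]
ato 266 ztop 0.110 topmean [ 0.537 -0.301  0.107] range [ 0.523 -0.316  0.103] [ 0.552 -0.287  0.112]
rol 169 ztop 0.105 topmean [ 0.44  -0.101  0.101] range [ 0.424 -0.118  0.097] [ 0.457 -0.086  0.105]
cone 89 ztop 0.070 topmean [ 0.455 -0.298  0.068] range [ 0.45  -0.304  0.063] [ 0.46  -0.293  0.071]
hang 447 ztop 0.157 topmean [ 0.659 -0.27   0.155] range [ 0.651 -0.281  0.15 ] [ 0.668 -0.26   0.16 ]
p1 174 ztop 0.102 topmean [0.54  0.017 0.099] range [0.525 0.002 0.094] [0.556 0.032 0.103]
p2 166 ztop 0.102 topmean [0.467 0.015 0.099] range [ 0.451 -0.001  0.095] [0.481 0.029 0.103]
p3 164 ztop 0.102 topmean [0.368 0.015 0.098] range [0.352 0.    0.094] [0.384 0.03  0.104]
p4 161 ztop 0.102 topmean [ 0.336 -0.068  0.099] range [ 0.32  -0.083  0.094] [ 0.351 -0.053  0.103]
rail 806 ztop 0.224 topmean [0.657 0.115 0.22 ] range [ 0.635 -0.074  0.216] [0.679 0.309 0.225]
yel 69 195 278 209.2173913043478 133.43478260869566 [[0.6504 0.1983 0.215 ]]
grn 42 270 278 274.0952380952381 130.04761904761904 [[0.6633 0.0375 0.215 ]]
rail ends [[ 0.6426  0.3008  0.215 ]
 [ 0.6691 -0.0715  0.215 ]]
tray [[0.5743, -0.0383, 0.003], [0.5878, -0.361, 0.003], [0.4066, -0.367, 0.003], [0.3931, -0.0438, 0.003]]
crate [[0.5854, 0.3609, 0.05], [0.5826, 0.0695, 0.05], [0.4333, 0.0658, 0.05], [0.4326, 0.3571, 0.05]]
```

View pics/topc.png

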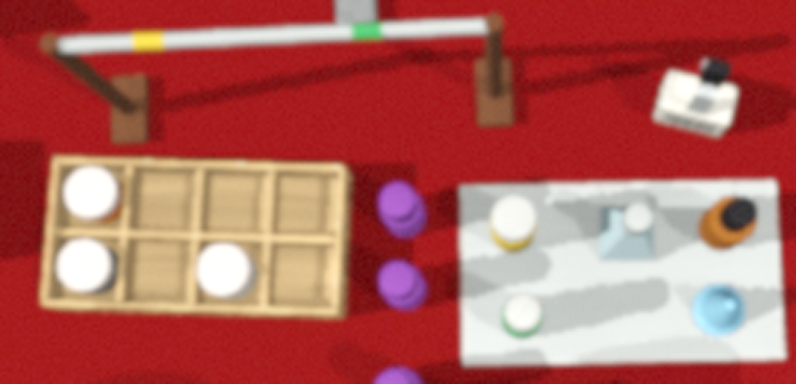

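View pics/scc.png

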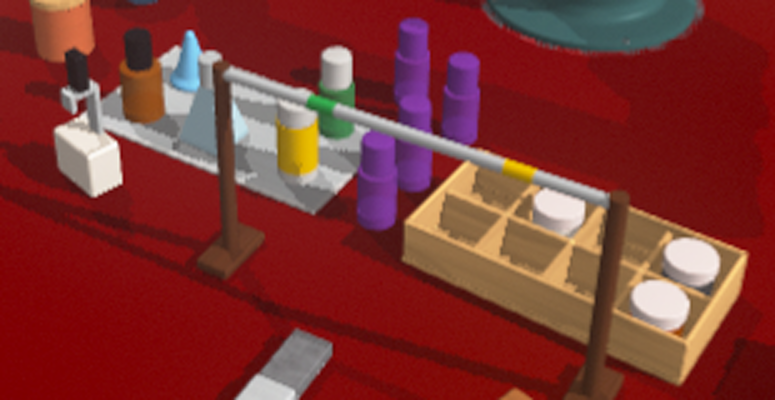

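```bash
cat > look.py <<'E'
from h import *
import sys
def comps(P,p,lo,hi,x0,x1,y0,y1,mn=20):
    m=((P[...,2]>lo)&(P[...,2]<hi)&(P[...,0]>x0)&(P[...,0]<x1)&(P[...,1]>y0)&(P[...,1]<y1)).astype(np.uint8)
    n,l,st,_=cv2.connectedComponentsWithStats(m)
    for i in range(1,n):
        if st[i,4]<mn: continue
        q=P[l==i]; zt=np.percentile(q[:,2],95); t=q[q[:,2]>zt-.007]
        yield q,t,zt,p[l==i].mean(0)
if __name__=="__main__":
    c,E,p,d=shot("top"); P=cloud(c,E,d)
    for q,t,zt,col in comps(P,p,.085,.125,.3,.62,-.5,.4):
        print("top",t.mean(0).round(4),"zt %.3f"%zt,"size",np.ptp(t[:,:2],axis=0).round(3),"rgb",col.astype(int))
E
python3 - <<'E'
from look import *
f=np.load("pics/top0.npz"); c=camera_params("top"); E=c["extrinsics"]; P=cloud(c,E,f["d"]); p=f["p"]
def rect(m): 
    r=cv2.minAreaRect(np.float32(P[m][:,:2]*1000)); return np.round(r[0],1),np.round(r[1],1),round(r[2],1)
X,Y,Z=P[...,0],P[...,1],P[...,2]
hsv=cv2.cvtColor(p,cv2.COLOR_RGB2HSV)
cr=(X>.40)&(X<.61)&(Y>.05)&(Y<.39)
print("crate",rect(cr&(Z>.044)&(Z<.062)))
print("jars",[(q.mean(0).round(3)) for q,t,z,col in comps(P,p,.056,.07,.42,.6,.06,.38,8)])
m=cv2.inRange(hsv,(0,0,150),(179,60,255))>0
hm=(X>.58)&(X<.76)&(Y>-.34)&(Y<-.2)
print("block top",rect(hm&(Z>.048)&(Z<.066)&m), P[hm&(Z>.048)&(Z<.066)].mean(0).round(4))
print("strip top",rect(hm&(Z>.105)&(Z<.125)),"tab",rect(hm&(Z>.148)&(Z<.165)))
r=(Z>.20)&(Z<.24)&(X>.6)&(X<.72)&(Y>-.12)&(Y<.36); print("rail",rect(r))
for n,lo,hi in (("yel",20,35),("grn",45,85)):
    k=r&(cv2.inRange(hsv,(lo,110,100),(hi,255,255))>0); v,u=np.nonzero(k); print(n,len(u),np.median(u),np.median(v),P[k].mean(0).round(4),np.ptp(P[k],axis=0).round(3),onplane(c,E,[[u.mean(),v.mean()]],.221).round(4))
bt=hsv; py=(X>.47)&(X<.58)&(Y>-.26)&(Y<-.15)
k=py&(Z>.012)&(Z<.07); print("pyr",rect(k))
k=(X>.38)&(X<.6)&(Y>-.38)&(Y<-.02)&(np.abs(Z-.004)<.006)&m; print("tray",rect(k))
E
python3 -m pendant '[{"wz":0.074,"tz":-5},{"wz":0.074,"tz":-5},{"wz":0.074},{"wz":0.074},{"tx":30,"ty":-35},{"tx":30,"ty":-35},{"tx":30,"ty":-35},{"tx":30,"ty":-35},{"tx":30,"ty":-35},{"tx":30,"ty":-35}]'; python3 -c "
from h import *
line()"
```

```text
crate (array([510.8, 217.7]), array([286.4, 146.6]), 89.8)
jars [array([0.486, 0.314, 0.057]), array([0.461, 0.189, 0.057])]
block top (array([ 659.1, -270.9]), array([70.1, 40.9]), 76.2) [ 0.6575 -0.2682  0.0542]
strip top (array([ 658.8, -270.8]), array([21.9, 34.4]), 72.1) tab (array([ 659.7, -270.8]), array([21.7, 14.1]), 78.1)
rail (array([657.3, 117. ]), array([ 16.9, 383.7]), 4.4)
yel 44 200.0 133.0 [0.6491 0.2198 0.2195] [0.01  0.023 0.014] [[0.6486 0.2194 0.221 ]]
grn 28 274.5 130.0 [0.6617 0.0364 0.2198] [0.009 0.016 0.011] [[0.6613 0.0363 0.221 ]]
pyr (array([ 528.4, -203.7]), array([52.4, 50.3]), 0.6)
tray (array([ 491.7, -202.3]), array([184.6, 324.9]), 2.4)
t0.10 [ 0.1827 -0.5974  0.2307] xaxis [ 0.956  0.292 -0.   ] yaxis [ 0.292 -0.956 -0.001] F [ 0.2  0.4 -0.1] gap 0.0853 gf 0.0 q [ 1.23  0.42 -0.01  1.61  0.    1.11 -0.05]$[0]: bad value
```

```bash
python3 -m pendant '[{"wx":0,"wy":0,"wz":0.074,"tx":0,"ty":0,"tz":-5,"gripper":1}]'; python3 -m pendant --help | head -30
```

```text
time: 0.2
position: [0.1826, -0.5972, 0.2353]
ee_rot: [-0.001, 0.994, 0.111, -0.0]
ft_force: [0.3, -0.7, 0.7]
finger_gap: 0.0855
grasp_force: 0.0invalid input: not JSON, or not a number
```

```bash
python3 -m pendant '[{"wz":0.074,"gripper":1}]' ; python3 -m pendant '[{"wx":0,"wy":0,"wz":0.074,"tx":0,"ty":0,"tz":0,"gripper":1},{"wx":0,"wy":0,"wz":0.074,"tx":0,"ty":0,"tz":0,"gripper":1},{"wx":0,"wy":0,"wz":0,"tx":30,"ty":-35,"tz":0,"gripper":1},{"wx":0,"wy":0,"wz":0,"tx":30,"ty":-35,"tz":0,"gripper":1},{"wx":0,"wy":0,"wz":0,"tx":30,"ty":-35,"tz":0,"gripper":1},{"wx":0,"wy":0,"wz":0,"tx":30,"ty":-35,"tz":0,"gripper":1},{"wx":0,"wy":0,"wz":0,"tx":30,"ty":-35,"tz":0,"gripper":1},{"wx":0,"wy":0,"wz":0,"tx":30,"ty":-35,"tz":0,"gripper":1}]'; python3 -c "
from h import *
line()"
```

```text
time: 1.0
position: [0.3473, -0.373, 0.2362]
ee_rot: [-0.0, 0.999, 0.037, -0.0]
ft_force: [1.5, -1.5, -0.6]
finger_gap: 0.0853
grasp_force: 0.0
t1.00 [ 0.3473 -0.373   0.2362] xaxis [ 0.997  0.075 -0.   ] yaxis [ 0.075 -0.997 -0.   ] F [ 1.5 -1.5 -0.6] gap 0.0853 gf 0.0 q [ 0.85  0.21 -0.1   1.89  0.03  1.05 -0.76]$[0]: bad value
```

```bash
python3 look.py; python3 -m pendant '[{"wx":0,"wy":0,"wz":0.075,"tx":0,"ty":0,"tz":0,"gripper":1},{"wx":0,"wy":0,"wz":0,"tx":38,"ty":-14,"tz":0,"gripper":1},{"wx":0,"wy":0,"wz":0,"tx":38,"ty":-14,"tz":0,"gripper":1},{"wx":0,"wy":0,"wz":0,"tx":38,"ty":-14,"tz":0,"gripper":1},{"wx":0,"wy":0,"wz":0,"tx":38,"ty":-15,"tz":0,"gripper":1},{"wx":0,"wy":0,"wz":0,"tx":38,"ty":-15,"tz":0,"gripper":1},{"wx":0,"wy":0,"wz":0,"tx":0,"ty":0,"tz":0,"gripper":1}]'; python3 - <<'E'
from look import *
line()
c,E,p,d=shot("wrist"); P=cloud(c,E,d); cv2.imwrite("pics/w1.png",p[:,:,::-1])
for q,t,zt,col in comps(P,p,.085,.12,.3,.75,-.5,.1): print(t.mean(0).round(4),zt.round(3),np.ptp(t[:,:2],axis=0).round(3),col.astype(int))
E
```

```text
top [0.5403 0.0169 0.099 ] zt 0.102 size [0.031 0.031] rgb [166  91 192]
top [ 0.5275 -0.0906  0.0971] zt 0.101 size [0.04  0.039] rgb [224 225 218]
top [ 0.5371 -0.3013  0.107 ] zt 0.110 size [0.028 0.029] rgb [80 71 67]
top [ 0.5289 -0.205   0.107 ] zt 0.110 size [0.023 0.024] rgb [220 225 222]
top [ 0.493  -0.4559  0.0862] zt 0.088 size [0.04  0.024] rgb [250 220 166]
top [0.4665 0.014  0.0987] zt 0.101 size [0.03 0.03] rgb [152  82 177]
top [ 0.4717 -0.4816  0.0864] zt 0.089 size [0.051 0.032] rgb [252 222 168]
top [ 0.44   -0.1015  0.1017] zt 0.104 size [0.033 0.033] rgb [221 224 217]
top [0.3678 0.0148 0.0992] zt 0.103 size [0.032 0.032] rgb [158  86 180]
top [ 0.3361 -0.0677  0.0986] zt 0.101 size [0.032 0.03 ] rgb [174  98 201]
time: 1.75
position: [0.5407, -0.299, 0.2354]
ee_rot: [-0.001, 1.0, 0.003, 0.0]
ft_force: [-0.3, 0.3, -0.6]
finger_gap: 0.0856
grasp_force: 0.0
t1.75 [ 0.5407 -0.299   0.2354] xaxis [1.    0.006 0.001] yaxis [ 0.006 -1.    -0.002] F [-0.3  0.3 -0.6] gap 0.0856 gf 0.0 q [ 0.59  0.41 -0.18  1.62  0.08  1.12 -1.17]
[ 0.6715 -0.2738  0.1143] 0.116 [0.014 0
[... 498 characters left out ...]
-0.493   0.0855] 0.086 [0.024 0.014] [251 230 160]
[ 0.493  -0.4639  0.0855] 0.086 [0.038 0.043] [251 231 161]
[0.4673 0.0127 0.0985] 0.1 [0.033 0.036] [126  60 151]
[ 0.4808 -0.4833  0.0853] 0.086 [0.007 0.01 ] [252 233 164]
[ 0.4656 -0.4761  0.0854] 0.086 [0.022 0.015] [248 222 151]
[ 0.4747 -0.4465  0.0853] 0.086 [0.009 0.01 ] [252 233 164]
[ 0.4694 -0.4612  0.0853] 0.086 [0.013 0.008] [252 232 163]
[ 0.4719 -0.4906  0.0855] 0.086 [0.009 0.008] [252 233 163]
[ 0.4606 -0.4915  0.0855] 0.086 [0.018 0.019] [252 234 164]
[ 0.4549 -0.4644  0.0855] 0.086 [0.014 0.015] [252 236 167]
[ 0.4407 -0.102   0.1017] 0.103 [0.032 0.033] [198 197 191]
[0.3691 0.0128 0.0984] 0.1 [0.033 0.032] [116  52 141]
```

View pics/w1.png

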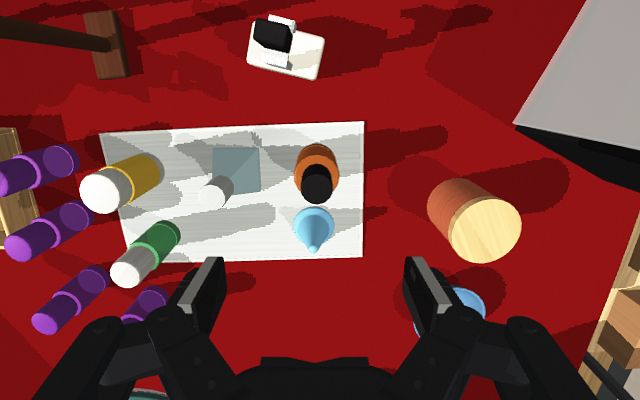

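The wrist view confirms it: the atomiser cap is at (317,185), the cone at (313,230) between the open fingers, and the hanger at (285,50). Next I descend on the atomiser cap.

```bash
python3 -m pendant '[{"wx":0,"wy":0,"wz":0,"tx":-3.5,"ty":1.5,"tz":26,"gripper":1},{"wx":0,"wy":0,"wz":0,"tx":0,"ty":0,"tz":40,"gripper":1},{"wx":0,"wy":0,"wz":0,"tx":0,"ty":0,"tz":40,"gripper":1},{"wx":0,"wy":0,"wz":0,"tx":0,"ty":0,"tz":35,"gripper":1},{"wx":0,"wy":0,"wz":0,"tx":0,"ty":0,"tz":25,"gripper":1},{"wx":0,"wy":0,"wz":0,"tx":0,"ty":0,"tz":0,"gripper":1},{"wx":0,"wy":0,"wz":0,"tx":0,"ty":0,"tz":0,"gripper":0}]' && python3 -m pendant '[{"wx":0,"wy":0,"wz":0,"tx":0,"ty":0,"tz":0,"gripper":-1},{"wx":0,"wy":0,"wz":0,"tx":0,"ty":0,"tz":0,"gripper":-1},{"wx":0,"wy":0,"wz":0,"tx":0,"ty":0,"tz":0,"gripper":-1},{"wx":0,"wy":0,"wz":0,"tx":0,"ty":0,"tz":0,"gripper":-1},{"wx":0,"wy":0,"wz":0,"tx":0,"ty":0,"tz":0,"gripper":-1},{"wx":0,"wy":0,"wz":0,"tx":0,"ty":0,"tz":0,"gripper":-1}]'
```

```text
time: 2.5
position: [0.5328, -0.3049, 0.0709]
ee_rot: [0.0, 1.0, -0.0, -0.0]
ft_force: [-0.1, 0.3, 0.3]
finger_gap: 0.0728
grasp_force: 0.0
time: 3.1
position: [0.5338, -0.3045, 0.0714]
ee_rot: [0.0, 1.0, -0.0, 0.001]
ft_force: [-0.7, 1.5, 8.0]
finger_gap: 0.0288
grasp_force: 58.4
```

```bash
python3 -m pendant '[{"wx":0,"wy":0,"wz":0,"tx":0,"ty":0,"tz":-20,"gripper":-1},{"wx":0,"wy":0,"wz":0,"tx":0,"ty":0,"tz":-40,"gripper":-1},{"wx":0,"wy":0,"wz":0,"tx":0,"ty":0,"tz":-40,"gripper":-1},{"wx":0,"wy":0,"wz":0,"tx":0,"ty":0,"tz":-40,"gripper":-1},{"wx":0,"wy":0,"wz":0,"tx":2,"ty":-40,"tz":0,"gripper":-1},{"wx":0,"wy":0,"wz":0,"tx":2,"ty":-40,"tz":0,"gripper":-1},{"wx":0,"wy":0,"wz":0,"tx":2,"ty":-40,"tz":0,"gripper":-1},{"wx":0,"wy":0,"wz":0,"tx":2,"ty":-40,"tz":0,"gripper":-1},{"wx":0,"wy":0,"wz":0,"tx":1,"ty":-40,"tz":0,"gripper":-1},{"wx":0,"wy":0,"wz":0,"tx":0,"ty":-40,"tz":0,"gripper":-1}]' && python3 -m pendant '[{"wx":0,"wy":0,"wz":0,"tx":0,"ty":-40,"tz":0,"gripper":-1},{"wx":0,"wy":0,"wz":0,"tx":0,"ty":-40,"tz":0,"gripper":-1},{"wx":0,"wy":0,"wz":0,"tx":0,"ty":-40,"tz":0,"gripper":-1},{"wx":0,"wy":0,"wz":0,"tx":0,"ty":-40,"tz":0,"gripper":-1},{"wx":0,"wy":0,"wz":0,"tx":0,"ty":-40,"tz":0,"gripper":-1},{"wx":0,"wy":0,"wz":0,"tx":0,"ty":-40,"tz":0,"gripper":-1},{"wx":0,"wy":0,"wz":0,"tx":0,"ty":-40,"tz":0,"gripper":-1},{"wx":0,"wy":0,"wz":0,"tx":0,"ty":-30,"tz":0,"gripper":-1},{"wx":0,"wy":0,"wz":0,"tx":0,"ty":0,"tz":0,"gripper":-1},{"wx":0,"wy":0,"wz":0,"tx":0,"ty":0,"tz":0,"gripper":-1}]'; python3 - <<'E'
from look import *
line()
c,E,p,d=shot("wrist"); P=cloud(c,E,d); cv2.imwrite("pics/w2.png",p[:,:,::-1])
X,Y,Z=P[...,0],P[...,1],P[...,2]
k=(X>.40)&(X<.61)&(Y>.05)&(Y<.39)&(Z>.044)&(Z<.054); r=cv2.minAreaRect(np.float32(P[k][:,:2]*1000)); print("crate",r)
E
```

```text
time: 4.1
position: [0.542, -0.0628, 0.2107]
ee_rot: [0.0, 1.0, -0.0, 0.0]
ft_force: [1.5, 0.7, -1.7]
finger_gap: 0.0288
grasp_force: 59.4
time: 5.1
position: [0.542, 0.2461, 0.2103]
ee_rot: [0.0, 1.0, 0.0, -0.0]
ft_force: [0.2, -0.6, -2.0]
finger_gap: 0.0283
grasp_force: 59.4
t5.10 [0.542  0.2461 0.2103] xaxis [ 1.     0.001 -0.   ] yaxis [ 0.001 -1.     0.   ] F [ 0.2 -0.6 -2. ] gap 0.0283 gf 59.4 q [-0.17  0.41 -0.4   1.7   0.18  1.06 -2.19]
crate ((509.1805725097656, 219.25607299804688), (285.14251708984375, 146.0456085205078), 89.62332916259766)
```

View pics/w2.png

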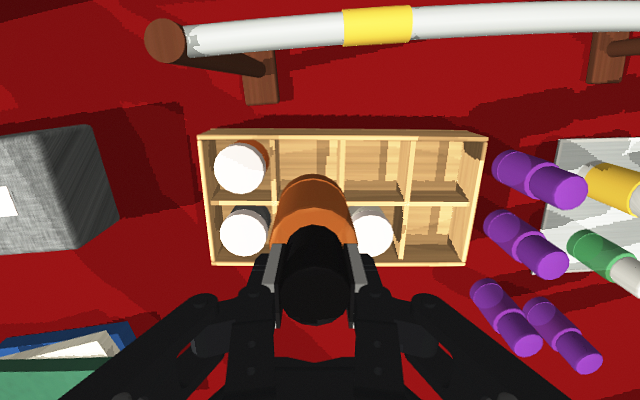

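The wrist view shows the amber bottle held level over the crate. The cells in the far row between the jar at (238,167) and the right end are empty.

```bash
python3 -m pendant '[{"wx":0,"wy":0,"wz":0,"tx":0,"ty":-7.5,"tz":0,"gripper":-1},{"wx":0,"wy":0,"wz":0,"tx":0,"ty":0,"tz":35,"gripper":-1},{"wx":0,"wy":0,"wz":0,"tx":0,"ty":0,"tz":35,"gripper":-1},{"wx":0,"wy":0,"wz":0,"tx":0,"ty":0,"tz":35,"gripper":-1},{"wx":0,"wy":0,"wz":0,"tx":0,"ty":0,"tz":20,"gripper":-1},{"wx":0,"wy":0,"wz":0,"tx":0,"ty":0,"tz":10,"gripper":-1},{"wx":0,"wy":0,"wz":0,"tx":0,"ty":0,"tz":0,"gripper":-1},{"wx":0,"wy":0,"wz":0,"tx":0,"ty":0,"tz":0,"gripper":-1}]'
```

```text
time: 5.95
position: [0.5428, 0.2532, 0.0762]
ee_rot: [-0.0, 1.0, -0.0, 0.0]
ft_force: [0.3, -0.8, -0.6]
finger_gap: 0.0286
grasp_force: 59.9
```

```bash
python3 -m pendant '[{"wx":0,"wy":0,"wz":0,"tx":0,"ty":0,"tz":2.5,"gripper":-1},{"wx":0,"wy":0,"wz":0,"tx":0,"ty":0,"tz":0,"gripper":-1},{"wx":0,"wy":0,"wz":0,"tx":0,"ty":0,"tz":0,"gripper":0.1},{"wx":0,"wy":0,"wz":0,"tx":0,"ty":0,"tz":0,"gripper":0.1},{"wx":0,"wy":0,"wz":0,"tx":0,"ty":0,"tz":0,"gripper":0.1},{"wx":0,"wy":0,"wz":0,"tx":0,"ty":0,"tz":-20,"gripper":0.1},{"wx":0,"wy":0,"wz":0,"tx":0,"ty":0,"tz":-35,"gripper":0.1},{"wx":0,"wy":0,"wz":0,"tx":0,"ty":0,"tz":-40,"gripper":0.1},{"wx":0,"wy":0,"wz":0,"tx":0,"ty":0,"tz":-40,"gripper":0.1}]' && python3 -m pendant '[{"wx":0,"wy":0,"wz":0,"tx":-2,"ty":45,"tz":0,"gripper":1},{"wx":0,"wy":0,"wz":0,"tx":-2,"ty":45,"tz":0,"gripper":1},{"wx":0,"wy":0,"wz":0,"tx":-2,"ty":45,"tz":0,"gripper":1},{"wx":0,"wy":0,"wz":0,"tx":-2,"ty":45,"tz":0,"gripper":1},{"wx":0,"wy":0,"wz":0,"tx":-2,"ty":45,"tz":0,"gripper":1},{"wx":0,"wy":0,"wz":0,"tx":-2,"ty":45,"tz":0,"gripper":1},{"wx":0,"wy":0,"wz":0,"tx":-2,"ty":45,"tz":0,"gripper":1},{"wx":0,"wy":0,"wz":0,"tx":0,"ty":45,"tz":0,"gripper":1},{"wx":0,"wy":0,"wz":0,"tx":0,"ty":45,"tz":0,"gripper":1},{"wx":0,"wy":0,"wz":0,"tx":0,"ty":45,"tz":0,"gripper":1}]' && python3 -m pendant '[{"wx":0,"wy":0,"wz":0,"tx":0,"ty":0,"tz":0,"gripper":1},{"wx":0,"wy":0,"wz":0,"tx":0,"ty":0,"tz":0,"gripper":1}]'; cat > wl.py <<'E'
from look import *
import sys
line()
c,E,p,d=shot("wrist"); P=cloud(c,E,d)
if len(sys.argv)>1: cv2.imwrite(f"pics/{sys.argv[1]}.png",p[:,:,::-1])
for q,t,zt,col in comps(P,p,.09,.12,.3,.63,-.4,.4,60): print(t.mean(0).round(4),zt.round(3),np.ptp(t[:,:2],axis=0).round(3),col.astype(int))
E
python3 wl.py w3
```

```text
time: 6.85
position: [0.5419, 0.2531, 0.2093]
ee_rot: [-0.0, 1.0, -0.0, -0.0]
ft_force: [-0.2, 0.2, 0.4]
finger_gap: 0.0469
grasp_force: 0.0
time: 7.85
position: [0.5279, -0.1987, 0.2081]
ee_rot: [0.0, 1.0, -0.0, 0.0]
ft_force: [0.9, 0.3, 0.1]
finger_gap: 0.0857
grasp_force: 0.0
time: 8.05
position: [0.5279, -0.1977, 0.2077]
ee_rot: [-0.0, 1.0, -0.001, -0.0]
ft_force: [0.2, 0.2, 0.3]
finger_gap: 0.0857
grasp_force: 0.0
t8.05 [ 0.5279 -0.1977  0.2077] xaxis [ 1.    -0.002 -0.   ] yaxis [-0.002 -1.    -0.   ] F [0.2 0.2 0.3] gap 0.0857 gf 0.0 q [ 0.48  0.34 -0.22  1.79  0.08  1.02 -1.34]
[0.5405 0.0163 0.0986] 0.1 [0.034 0.034] [142  70 168]
[ 0.5281 -0.0904  0.0971] 0.098 [0.041 0.041] [233 231 226]
[ 0.5289 -0.2039  0.1072] 0.108 [0.025 0.025] [211 213 208]
[0.4672 0.0137 0.0987] 0.1 [0.033 0.035] [133  61 159]
[ 0.4411 -0.1153  0.0987] 0.101 [0.018 0.004] [119 117 110]
```

```bash
python3 -m pendant '[{"wx":0,"wy":0,"wz":0,"tx":1,"ty":6,"tz":20,"gripper":1},{"wx":0,"wy":0,"wz":0,"tx":0,"ty":0,"tz":40,"gripper":1},{"wx":0,"wy":0,"wz":0,"tx":0,"ty":0,"tz":40,"gripper":1},{"wx":0,"wy":0,"wz":0,"tx":0,"ty":0,"tz":36,"gripper":1},{"wx":0,"wy":0,"wz":0,"tx":0,"ty":0,"tz":0,"gripper":1}]' && python3 -m pendant '[{"wx":0,"wy":0,"wz":0,"tx":0,"ty":0,"tz":0,"gripper":0},{"wx":0,"wy":0,"wz":0,"tx":0,"ty":0,"tz":0,"gripper":-1},{"wx":0,"wy":0,"wz":0,"tx":0,"ty":0,"tz":0,"gripper":-1},{"wx":0,"wy":0,"wz":0,"tx":0,"ty":0,"tz":0,"gripper":-1},{"wx":0,"wy":0,"wz":0,"tx":0,"ty":0,"tz":0,"gripper":-1},{"wx":0,"wy":0,"wz":0,"tx":0,"ty":0,"tz":0,"gripper":-1},{"wx":0,"wy":0,"wz":0,"tx":0,"ty":0,"tz":0,"gripper":-1}]'
```

```text
time: 8.6
position: [0.527, -0.2005, 0.0681]
ee_rot: [-0.001, 1.0, 0.001, -0.003]
ft_force: [0.1, 0.7, 0.7]
finger_gap: 0.0856
grasp_force: 0.0
time: 9.3
position: [0.5298, -0.2033, 0.073]
ee_rot: [0.0, 1.0, -0.0, 0.001]
ft_force: [-1.6, -1.0, 9.7]
finger_gap: 0.0247
grasp_force: 58.5
```

```bash
python3 -m pendant '[{"wx":0,"wy":0,"wz":0,"tx":0,"ty":0,"tz":-20,"gripper":-1},{"wx":0,"wy":0,"wz":0,"tx":0,"ty":0,"tz":-40,"gripper":-1},{"wx":0,"wy":0,"wz":0,"tx":0,"ty":0,"tz":-40,"gripper":-1},{"wx":0,"wy":0,"wz":0,"tx":0,"ty":0,"tz":-40,"gripper":-1},{"wx":0,"wy":0,"wz":0,"tx":2,"ty":-40,"tz":0,"gripper":-1},{"wx":0,"wy":0,"wz":0,"tx":2,"ty":-40,"tz":0,"gripper":-1},{"wx":0,"wy":0,"wz":0,"tx":2,"ty":-40,"tz":0,"gripper":-1},{"wx":0,"wy":0,"wz":0,"tx":2,"ty":-40,"tz":0,"gripper":-1},{"wx":0,"wy":0,"wz":0,"tx":2,"ty":-40,"tz":0,"gripper":-1},{"wx":0,"wy":0,"wz":0,"tx":2,"ty":-40,"tz":0,"gripper":-1}]' && python3 -m pendant '[{"wx":0,"wy":0,"wz":0,"tx":2,"ty":-40,"tz":0,"gripper":-1},{"wx":0,"wy":0,"wz":0,"tx":2,"ty":-40,"tz":0,"gripper":-1},{"wx":0,"wy":0,"wz":0,"tx":0,"ty":-40,"tz":0,"gripper":-1},{"wx":0,"wy":0,"wz":0,"tx":0,"ty":-27,"tz":0,"gripper":-1},{"wx":0,"wy":0,"wz":0,"tx":0,"ty":0,"tz":0,"gripper":-1},{"wx":0,"wy":0,"wz":0,"tx":0,"ty":0,"tz":0,"gripper":-1},{"wx":0,"wy":0,"wz":0,"tx":0,"ty":0,"tz":0,"gripper":-1}]'; python3 wl.py w4
```

```text
time: 10.3
position: [0.5409, 0.0387, 0.2123]
ee_rot: [0.0, 1.0, -0.0, 0.0]
ft_force: [1.0, -0.2, -1.1]
finger_gap: 0.0242
grasp_force: 59.3
time: 11.0
position: [0.5454, 0.1829, 0.2119]
ee_rot: [0.0, 1.0, -0.001, 0.0]
ft_force: [0.8, -0.2, -2.5]
finger_gap: 0.0244
grasp_force: 59.3
t11.00 [0.5454 0.1829 0.2119] xaxis [ 1.    -0.002  0.   ] yaxis [-0.002 -1.     0.001] F [ 0.8 -0.2 -2.5] gap 0.0244 gf 59.3 q [-0.07  0.37 -0.39  1.75  0.16  1.05 -2.09]
[0.5462 0.253  0.1092] 0.11 [0.03  0.029] [30 27 26]
[0.541  0.0213 0.099 ] 0.101 [0.033 0.033] [150  69 182]
[ 0.5283 -0.0858  0.0972] 0.099 [0.04  0.043] [237 236 231]
[0.4682 0.0186 0.0989] 0.101 [0.033 0.033] [144  65 175]
[ 0.4414 -0.0966  0.1019] 0.104 [0.033 0.034] [220 218 211]
[ 0.3415 -0.0657  0.0987] 0.101 [0.031 0.033] [127  56 154]
```

View pics/w4.png

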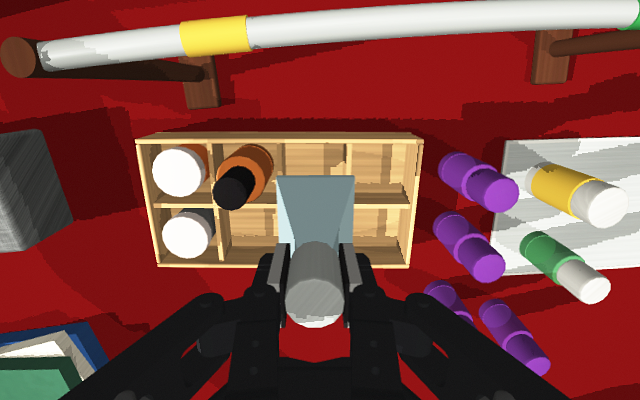

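The pyramid is held square to the crate, and the atomiser stands upright in its cell at (235,180). I lower the pyramid.

```bash
python3 -m pendant '[{"wx":0,"wy":0,"wz":0,"tx":0,"ty":0,"tz":35,"gripper":-1},{"wx":0,"wy":0,"wz":0,"tx":0,"ty":0,"tz":35,"gripper":-1},{"wx":0,"wy":0,"wz":0,"tx":0,"ty":0,"tz":30,"gripper":-1},{"wx":0,"wy":0,"wz":0,"tx":0,"ty":0,"tz":20,"gripper":-1},{"wx":0,"wy":0,"wz":0,"tx":0,"ty":0,"tz":13,"gripper":-1},{"wx":0,"wy":0,"wz":0,"tx":0,"ty":0,"tz":0,"gripper":-1},{"wx":0,"wy":0,"wz":0,"tx":0,"ty":0,"tz":0,"gripper":-1},{"wx":0,"wy":0,"wz":0,"tx":0,"ty":0,"tz":0,"gripper":-1}]'
```

```text
time: 11.85
position: [0.5459, 0.1843, 0.08]
ee_rot: [-0.0, 1.0, -0.0, 0.001]
ft_force: [0.1, 0.4, -2.9]
finger_gap: 0.0243
grasp_force: 59.4
```

```bash
python3 -m pendant '[{"wx":0,"wy":0,"wz":0,"tx":0,"ty":0,"tz":4,"gripper":-1},{"wx":0,"wy":0,"wz":0,"tx":0,"ty":0,"tz":0,"gripper":-1},{"wx":0,"wy":0,"wz":0,"tx":0,"ty":0,"tz":0,"gripper":0.05},{"wx":0,"wy":0,"wz":0,"tx":0,"ty":0,"tz":0,"gripper":0.05},{"wx":0,"wy":0,"wz":0,"tx":0,"ty":0,"tz":0,"gripper":0.05},{"wx":0,"wy":0,"wz":0,"tx":0,"ty":0,"tz":-20,"gripper":0.05},{"wx":0,"wy":0,"wz":0,"tx":0,"ty":0,"tz":-35,"gripper":0.05},{"wx":0,"wy":0,"wz":0,"tx":0,"ty":0,"tz":-40,"gripper":0.05},{"wx":0,"wy":0,"wz":0,"tx":0,"ty":0,"tz":-35,"gripper":0.05}]' && python3 -m pendant '[{"wx":0,"wy":0,"wz":0,"tx":-3,"ty":45,"tz":0,"gripper":1},{"wx":0,"wy":0,"wz":0,"tx":-3,"ty":45,"tz":0,"gripper":1},{"wx":0,"wy":0,"wz":0,"tx":-3,"ty":45,"tz":0,"gripper":1},{"wx":0,"wy":0,"wz":0,"tx":-3,"ty":45,"tz":0,"gripper":1},{"wx":0,"wy":0,"wz":0,"tx":-3,"ty":45,"tz":0,"gripper":1},{"wx":0,"wy":0,"wz":0,"tx":-3,"ty":45,"tz":0,"gripper":1},{"wx":0,"wy":0,"wz":0,"tx":0,"ty":5,"tz":0,"gripper":1},{"wx":0,"wy":0,"wz":0,"tx":0,"ty":0,"tz":0,"gripper":1},{"wx":0,"wy":0,"wz":0,"tx":0,"ty":0,"tz":0,"gripper":1}]'; python3 wl.py w5
```

```text
time: 12.75
position: [0.5451, 0.1843, 0.2067]
ee_rot: [-0.0, 1.0, -0.0, 0.0]
ft_force: [0.3, 0.1, 0.1]
finger_gap: 0.0445
grasp_force: 0.0
time: 13.65
position: [0.5273, -0.0896, 0.2048]
ee_rot: [-0.0, 1.0, 0.0, 0.0]
ft_force: [-0.6, -0.2, 0.1]
finger_gap: 0.0854
grasp_force: 0.0
t13.65 [ 0.5273 -0.0896  0.2048] xaxis [1.    0.001 0.   ] yaxis [ 0.001 -1.    -0.001] F [-0.6 -0.2  0.1] gap 0.0854 gf 0.0 q [ 0.35  0.3  -0.28  1.86  0.1   1.   -1.54]
[0.5409 0.0178 0.0989] 0.1 [0.033 0.033] [132  60 160]
[0.5418 0.1728 0.1059] 0.109 [0.023 0.01 ] [83 84 80]
[ 0.5282 -0.0895  0.0973] 0.099 [0.041 0.041] [232 230 224]
[0.4702 0.0163 0.0988] 0.1 [0.029 0.032] [124  55 152]
[ 0.4415 -0.0998  0.1021] 0.104 [0.032 0.032] [211 210 203]
[0.3712 0.0076 0.0986] 0.1 [0.028 0.017] [103  44 128]
[ 0.3479 -0.0692  0.0966] 0.1 [0.013 0.031] [72 32 91]
```

```bash
python3 -m pendant '[{"wx":0,"wy":0,"wz":0,"tx":1,"ty":0,"tz":20,"gripper":1},{"wx":0,"wy":0,"wz":0,"tx":0,"ty":0,"tz":40,"gripper":1},{"wx":0,"wy":0,"wz":0,"tx":0,"ty":0,"tz":40,"gripper":1},{"wx":0,"wy":0,"wz":0,"tx":0,"ty":0,"tz":38,"gripper":1},{"wx":0,"wy":0,"wz":0,"tx":0,"ty":0,"tz":0,"gripper":1},{"wx":0,"wy":0,"wz":0,"tx":0,"ty":0,"tz":0,"gripper":0.2},{"wx":0,"wy":0,"wz":0,"tx":0,"ty":0,"tz":0,"gripper":-1},{"wx":0,"wy":0,"wz":0,"tx":0,"ty":0,"tz":0,"gripper":-1},{"wx":0,"wy":0,"wz":0,"tx":0,"ty":0,"tz":0,"gripper":-1},{"wx":0,"wy":0,"wz":0,"tx":0,"ty":0,"tz":0,"gripper":-1}]' ; python3 -m pendant '[{"wx":0,"wy":0,"wz":0,"tx":0,"ty":0,"tz":0,"gripper":-1},{"wx":0,"wy":0,"wz":0,"tx":0,"ty":0,"tz":0,"gripper":-1}]'
```

```text
time: 14.7
position: [0.5295, -0.0907, 0.0689]
ee_rot: [0.0, 1.0, -0.0, 0.002]
ft_force: [-1.2, 2.0, 13.2]
finger_gap: 0.0408
grasp_force: 59.2
time: 14.9
position: [0.5295, -0.0907, 0.0689]
ee_rot: [0.0, 1.0, -0.0, 0.002]
ft_force: [-1.9, 1.6, 12.9]
finger_gap: 0.0407
grasp_force: 59.2
```

```bash
python3 -m pendant '[{"wx":0,"wy":0,"wz":0,"tx":0,"ty":0,"tz":-20,"gripper":-1},{"wx":0,"wy":0,"wz":0,"tx":0,"ty":0,"tz":-40,"gripper":-1},{"wx":0,"wy":0,"wz":0,"tx":0,"ty":0,"tz":-40,"gripper":-1},{"wx":0,"wy":0,"wz":0,"tx":0,"ty":0,"tz":-40,"gripper":-1},{"wx":0,"wy":0,"wz":0,"tx":4,"ty":-40,"tz":0,"gripper":-1},{"wx":0,"wy":0,"wz":0,"tx":4,"ty":-40,"tz":0,"gripper":-1},{"wx":0,"wy":0,"wz":0,"tx":4,"ty":-40,"tz":0,"gripper":-1},{"wx":0,"wy":0,"wz":0,"tx":4,"ty":-40,"tz":0,"gripper":-1},{"wx":0,"wy":0,"wz":0,"tx":0,"ty":-40,"tz":0,"gripper":-1},{"wx":0,"wy":0,"wz":0,"tx":0,"ty":-4,"tz":0,"gripper":-1}]' && python3 -m pendant '[{"wx":0,"wy":0,"wz":0,"tx":0,"ty":0,"tz":0,"gripper":-1},{"wx":0,"wy":0,"wz":0,"tx":0,"ty":0,"tz":0,"gripper":-1},{"wx":0,"wy":0,"wz":0,"tx":0,"ty":0,"tz":0,"gripper":-1}]'; python3 wl.py w6
```

```text
time: 15.9
position: [0.5436, 0.1187, 0.2081]
ee_rot: [-0.001, 1.0, 0.003, 0.001]
ft_force: [-0.5, -1.0, -1.4]
finger_gap: 0.0406
grasp_force: 61.3
time: 16.2
position: [0.5444, 0.1117, 0.2071]
ee_rot: [0.0, 1.0, -0.001, 0.0]
ft_force: [1.0, -0.3, -1.6]
finger_gap: 0.0407
grasp_force: 61.3
t16.20 [0.5444 0.1117 0.2071] xaxis [ 1.    -0.002  0.   ] yaxis [-0.002 -1.     0.   ] F [ 1.  -0.3 -1.6] gap 0.0407 gf 61.3 q [ 0.05  0.34 -0.38  1.8   0.15  1.02 -1.96]
[0.5461 0.2521 0.1089] 0.11 [0.03 0.03] [32 29 28]
[0.5444 0.183  0.1091] 0.11 [0.025 0.026] [197 199 194]
[0.5411 0.0207 0.0991] 0.101 [0.033 0.032] [120  54 147]
[0.4681 0.0177 0.099 ] 0.1 [0.032 0.033] [140  62 172]
[ 0.4416 -0.0973  0.1019] 0.104 [0.032 0.034] [219 217 211]
[0.3609 0.0078 0.0998] 0.101 [0.016 0.009] [148  63 177]
```

View pics/w6.png

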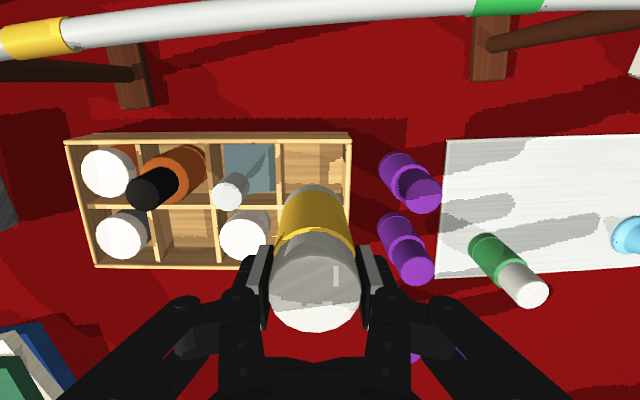

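The tin hangs over the free cell at (315,165), and the pyramid and atomiser stand in their cells.

```bash
python3 -m pendant '[{"wx":0,"wy":0,"wz":0,"tx":1,"ty":-1.5,"tz":35,"gripper":-1},{"wx":0,"wy":0,"wz":0,"tx":0,"ty":0,"tz":35,"gripper":-1},{"wx":0,"wy":0,"wz":0,"tx":0,"ty":0,"tz":30,"gripper":-1},{"wx":0,"wy":0,"wz":0,"tx":0,"ty":0,"tz":20,"gripper":-1},{"wx":0,"wy":0,"wz":0,"tx":0,"ty":0,"tz":13,"gripper":-1},{"wx":0,"wy":0,"wz":0,"tx":0,"ty":0,"tz":0,"gripper":-1},{"wx":0,"wy":0,"wz":0,"tx":0,"ty":0,"tz":0,"gripper":-1},{"wx":0,"wy":0,"wz":0,"tx":0,"ty":0,"tz":0,"gripper":-1}]'
```

```text
time: 17.05
position: [0.5458, 0.1147, 0.0749]
ee_rot: [-0.0, 1.0, -0.0, 0.001]
ft_force: [1.0, 0.8, -1.8]
finger_gap: 0.0406
grasp_force: 61.4
```

```bash
python3 -m pendant '[{"wx":0,"wy":0,"wz":0,"tx":0,"ty":0,"tz":3.5,"gripper":-1},{"wx":0,"wy":0,"wz":0,"tx":0,"ty":0,"tz":0,"gripper":-1},{"wx":0,"wy":0,"wz":0,"tx":0,"ty":0,"tz":0,"gripper":0.25},{"wx":0,"wy":0,"wz":0,"tx":0,"ty":0,"tz":0,"gripper":0.25},{"wx":0,"wy":0,"wz":0,"tx":0,"ty":0,"tz":0,"gripper":0.25},{"wx":0,"wy":0,"wz":0,"tx":0,"ty":0,"tz":-20,"gripper":0.25},{"wx":0,"wy":0,"wz":0,"tx":0,"ty":0,"tz":-35,"gripper":0.25},{"wx":0,"wy":0,"wz":0,"tx":0,"ty":0,"tz":-40,"gripper":0.25},{"wx":0,"wy":0,"wz":0,"tx":0,"ty":0,"tz":-35,"gripper":0.25}]' && python3 -m pendant '[{"wx":0,"wy":0,"wz":0,"tx":-18,"ty":36,"tz":0,"gripper":1},{"wx":0,"wy":0,"wz":0,"tx":-18,"ty":36,"tz":0,"gripper":1},{"wx":0,"wy":0,"wz":0,"tx":-18,"ty":36,"tz":0,"gripper":1},{"wx":0,"wy":0,"wz":0,"tx":-18,"ty":36,"tz":0,"gripper":1},{"wx":0,"wy":0,"wz":0,"tx":-18,"ty":36,"tz":0,"gripper":1},{"wx":0,"wy":0,"wz":0,"tx":-15,"ty":33,"tz":0,"gripper":1},{"wx":0,"wy":0,"wz":0,"tx":0,"ty":0,"tz":0,"gripper":1},{"wx":0,"wy":0,"wz":0,"tx":0,"ty":0,"tz":0,"gripper":1},{"wx":0,"wy":0,"wz":0,"tx":0,"ty":0,"tz":0,"gripper":1}]'; python3 wl.py w7
```

```text
time: 17.95
position: [0.5451, 0.1148, 0.2021]
ee_rot: [-0.0, 1.0, -0.0, 0.0]
ft_force: [0.8, 0.2, -0.1]
finger_gap: 0.0535
grasp_force: 0.0
time: 18.85
position: [0.4405, -0.0975, 0.2003]
ee_rot: [-0.0, 1.0, 0.0, 0.0]
ft_force: [0.4, 0.5, -0.7]
finger_gap: 0.0855
grasp_force: 0.0
t18.85 [ 0.4405 -0.0975  0.2003] xaxis [1.    0.001 0.   ] yaxis [ 0.001 -1.    -0.   ] F [ 0.4  0.5 -0.7] gap 0.0855 gf 0.0 q [ 0.4   0.15 -0.28  2.05  0.05  0.94 -1.47]
[0.5428 0.1136 0.0989] 0.1 [0.041 0.042] [202 201 193]
[0.5393 0.0175 0.0989] 0.1 [0.033 0.033] [124  57 152]
[0.4666 0.0144 0.0989] 0.1 [0.032 0.034] [130  59 158]
[ 0.4405 -0.1001  0.1021] 0.104 [0.032 0.033] [223 222 215]
[0.3739 0.0185 0.0987] 0.1 [0.029 0.03 ] [123  55 150]
[ 0.3373 -0.0669  0.0989] 0.1 [0.032 0.033] [124  54 153]
```

```bash
python3 -m pendant '[{"wx":0,"wy":0,"wz":0,"tx":0,"ty":2.5,"tz":20,"gripper":1},{"wx":0,"wy":0,"wz":0,"tx":0,"ty":0,"tz":40,"gripper":1},{"wx":0,"wy":0,"wz":0,"tx":0,"ty":0,"tz":40,"gripper":1},{"wx":0,"wy":0,"wz":0,"tx":0,"ty":0,"tz":34,"gripper":1},{"wx":0,"wy":0,"wz":0,"tx":0,"ty":0,"tz":0,"gripper":1},{"wx":0,"wy":0,"wz":0,"tx":0,"ty":0,"tz":0,"gripper":0},{"wx":0,"wy":0,"wz":0,"tx":0,"ty":0,"tz":0,"gripper":-1},{"wx":0,"wy":0,"wz":0,"tx":0,"ty":0,"tz":0,"gripper":-1},{"wx":0,"wy":0,"wz":0,"tx":0,"ty":0,"tz":0,"gripper":-1},{"wx":0,"wy":0,"wz":0,"tx":0,"ty":0,"tz":0,"gripper":-1}]' ; python3 -m pendant '[{"wx":0,"wy":0,"wz":0,"tx":0,"ty":0,"tz":0,"gripper":-1},{"wx":0,"wy":0,"wz":0,"tx":0,"ty":0,"tz":0,"gripper":-1}]'
```

```text
time: 19.9
position: [0.4411, -0.1009, 0.0677]
ee_rot: [0.0, 1.0, -0.0, 0.001]
ft_force: [-2.1, 1.7, 15.1]
finger_gap: 0.0327
grasp_force: 58.2
time: 20.1
position: [0.4411, -0.1009, 0.0677]
ee_rot: [0.0, 1.0, -0.0, 0.001]
ft_force: [-3.1, 2.0, 14.5]
finger_gap: 0.0325
grasp_force: 58.2
```

```bash
python3 -m pendant '[{"wx":0,"wy":0,"wz":0,"tx":0,"ty":0,"tz":-20,"gripper":-1},{"wx":0,"wy":0,"wz":0,"tx":0,"ty":0,"tz":-40,"gripper":-1},{"wx":0,"wy":0,"wz":0,"tx":0,"ty":0,"tz":-40,"gripper":-1},{"wx":0,"wy":0,"wz":0,"tx":0,"ty":0,"tz":-40,"gripper":-1},{"wx":0,"wy":0,"wz":0,"tx":8,"ty":-45,"tz":0,"gripper":-1},{"wx":0,"wy":0,"wz":0,"tx":8,"ty":-45,"tz":0,"gripper":-1},{"wx":0,"wy":0,"wz":0,"tx":8,"ty":-45,"tz":0,"gripper":-1},{"wx":0,"wy":0,"wz":0,"tx":8,"ty":-45,"tz":0,"gripper":-1},{"wx":0,"wy":0,"wz":0,"tx":2,"ty":-34,"tz":0,"gripper":-1},{"wx":0,"wy":0,"wz":0,"tx":0,"ty":0,"tz":0,"gripper":-1}]' && python3 -m pendant '[{"wx":0,"wy":0,"wz":0,"tx":0,"ty":0,"tz":0,"gripper":-1},{"wx":0,"wy":0,"wz":0,"tx":0,"ty":0,"tz":0,"gripper":-1},{"wx":0,"wy":0,"wz":0,"tx":0,"ty":0,"tz":0,"gripper":-1}]'; python3 wl.py w8
```

```text
time: 21.1
position: [0.4739, 0.1179, 0.2071]
ee_rot: [-0.001, 1.0, 0.003, 0.001]
ft_force: [-0.3, -0.7, -1.5]
finger_gap: 0.0327
grasp_force: 59.9
time: 21.4
position: [0.4743, 0.1121, 0.2065]
ee_rot: [0.0, 1.0, -0.001, 0.0]
ft_force: [-0.2, 0.4, -0.2]
finger_gap: 0.0329
grasp_force: 59.9
t21.40 [0.4743 0.1121 0.2065] xaxis [ 1.    -0.002  0.   ] yaxis [-0.002 -1.     0.   ] F [-0.2  0.4 -0.2] gap 0.0329 gf 59.9 q [ 0.1   0.23 -0.44  1.96  0.12  0.98 -1.98]
[0.5435 0.1163 0.0994] 0.101 [0.041 0.041] [243 242 237]
[0.5451 0.2521 0.109 ] 0.11 [0.03 0.03] [28 26 26]
[0.5434 0.1831 0.1092] 0.111 [0.025 0.025] [196 198 192]
[0.54   0.0207 0.0991] 0.101 [0.033 0.033] [147  66 179]
[0.4673 0.018  0.0991] 0.101 [0.032 0.033] [129  57 158]
[0.3753 0.0192 0.0985] 0.1 [0.022 0.032] [122  54 151]
[ 0.3392 -0.0651  0.099 ] 0.101 [0.032 0.034] [128  56 157]
```

View pics/w8.png

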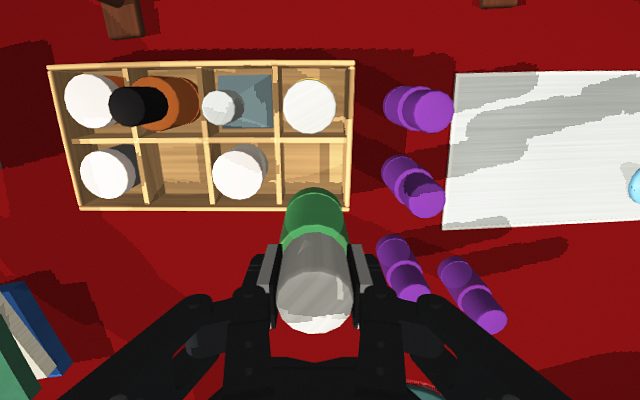

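```bash
python3 -m pendant '[{"wx":0,"wy":0,"wz":0,"tx":0,"ty":-1,"tz":35,"gripper":-1},{"wx":0,"wy":0,"wz":0,"tx":0,"ty":0,"tz":35,"gripper":-1},{"wx":0,"wy":0,"wz":0,"tx":0,"ty":0,"tz":30,"gripper":-1},{"wx":0,"wy":0,"wz":0,"tx":0,"ty":0,"tz":20,"gripper":-1},{"wx":0,"wy":0,"wz":0,"tx":0,"ty":0,"tz":13,"gripper":-1},{"wx":0,"wy":0,"wz":0,"tx":0,"ty":0,"tz":0,"gripper":-1},{"wx":0,"wy":0,"wz":0,"tx":0,"ty":0,"tz":0,"gripper":-1},{"wx":0,"wy":0,"wz":0,"tx":0,"ty":0,"tz":0,"gripper":-1}]'
```

```text
time: 22.25
position: [0.4749, 0.1143, 0.0744]
ee_rot: [-0.0, 1.0, -0.0, 0.001]
ft_force: [-0.1, -0.0, -1.2]
finger_gap: 0.0326
grasp_force: 59.9
```

```bash
python3 -m pendant '[{"wx":0,"wy":0,"wz":0,"tx":0,"ty":0,"tz":4,"gripper":-1},{"wx":0,"wy":0,"wz":0,"tx":0,"ty":0,"tz":0,"gripper":-1},{"wx":0,"wy":0,"wz":0,"tx":0,"ty":0,"tz":0,"gripper":0.15},{"wx":0,"wy":0,"wz":0,"tx":0,"ty":0,"tz":0,"gripper":0.15},{"wx":0,"wy":0,"wz":0,"tx":0,"ty":0,"tz":0,"gripper":0.15},{"wx":0,"wy":0,"wz":0,"tx":0,"ty":0,"tz":-20,"gripper":0.15},{"wx":0,"wy":0,"wz":0,"tx":0,"ty":0,"tz":-40,"gripper":0.15},{"wx":0,"wy":0,"wz":0,"tx":0,"ty":0,"tz":-40,"gripper":0.15},{"wx":0,"wy":0,"wz":0,"tx":0,"ty":0,"tz":-40,"gripper":0.15},{"wx":0,"wy":0,"wz":0,"tx":0,"ty":0,"tz":-40,"gripper":0.15}]' && python3 -m pendant '[{"wx":0,"wy":0,"wz":0,"tx":7,"ty":42,"tz":0,"gripper":0.15},{"wx":0,"wy":0,"wz":0,"tx":7,"ty":42,"tz":0,"gripper":0.15},{"wx":0,"wy":0,"wz":0,"tx":7,"ty":42,"tz":0,"gripper":0.15},{"wx":0,"wy":0,"wz":0,"tx":7,"ty":42,"tz":0,"gripper":0.15},{"wx":0,"wy":0,"wz":0,"tx":7,"ty":42,"tz":0,"gripper":0.15},{"wx":0,"wy":0,"wz":0,"tx":7,"ty":42,"tz":0,"gripper":0.15},{"wx":0,"wy":0,"wz":0,"tx":7,"ty":42,"tz":0,"gripper":0.15},{"wx":0,"wy":0,"wz":0,"tx":7,"ty":42,"tz":0,"gripper":0.15},{"wx":0,"wy":0,"wz":0,"tx":10,"ty":42,"tz":0,"gripper":0.15},{"wx":0,"wy":0,"wz":0,"tx":10,"ty":0,"tz":0,"gripper":0.15}]' && python3 -m pendant '[{"wx":0,"wy":0,"wz":0.1,"tx":0,"ty":0,"tz":0,"gripper":0.15},{"wx":0,"wy":0,"wz":0.13,"tx":0,"ty":0,"tz":0,"gripper":0.15},{"wx":0,"wy":0,"wz":0,"tx":0,"ty":0,"tz":0,"gripper":0.15},{"wx":0,"wy":0,"wz":0,"tx":0,"ty":0,"tz":0,"gripper":0.15}]'
cat > hg.py <<'E'
from look import *
line()
c,E,p,d=shot("wrist"); P=cloud(c,E,d); cv2.imwrite("pics/w9.png",p[:,:,::-1]); X,Y,Z=P[...,0],P[...,1],P[...,2]
def rect(m): 
    r=cv2.minAreaRect(np.float32(P[m][:,:2]*1000)); return np.round(r[0],1),np.round(r[1],1),round(r[2],1)
hm=(X>.58)&(X<.76)&(Y>-.34)&(Y<-.2)
for n,a,b in (("block",.049,.06),("roof",.111,.119),("tab",.152,.162)): print(n,rect(hm&(Z>a)&(Z<b)))
E
python3 hg.py; python3 look.py
```

```text
time: 23.25
position: [0.4738, 0.1142, 0.2511]
ee_rot: [-0.0, 1.0, -0.0, 0.0]
ft_force: [1.1, 0.2, 0.2]
finger_gap: 0.049
grasp_force: 0.0
time: 24.25
position: [0.5488, -0.2701, 0.2486]
ee_rot: [0.001, 1.0, -0.004, -0.001]
ft_force: [-0.2, -0.3, 0.4]
finger_gap: 0.0491
grasp_force: 0.0
time: 24.65
position: [0.5502, -0.2635, 0.2492]
ee_rot: [-0.0, 0.994, -0.113, -0.0]
ft_force: [-0.7, -0.2, 0.5]
finger_gap: 0.0491
grasp_force: 0.0
t24.65 [ 0.5502 -0.2635  0.2492] xaxis [ 0.975 -0.224 -0.   ] yaxis [-0.224 -0.975 -0.   ] F [-0.7 -0.2  0.5] gap 0.0491 gf 0.0 q [ 0.53  0.38 -0.17  1.63  0.07  1.14 -1.46]
block (array([ 657.6, -268.6]), array([69.7, 40. ]), 77.1)
roof (array([ 657.9, -269.4]), array([20.7, 34. ]), 76.9)
tab (array([ 657.8, -268.9]), array([22.4, 13.6]), 76.5)
top [0.5463 0.2501 0.1089] zt 0.111 size [0.028 0.03 ] rgb [69 57 50]
top [0.5439 0.181  0.1091] zt 0.111 size [0.025 0.02 ] rgb [188 192 188]
top [0.5441 0.1143 0.0991] zt 0.102 size [0.04  0.039] rgb [216 216 208]
top [0.5402 0.0176 0.0991] zt 0.102 size [0.031 0.031] rgb [165  90 191]
top [ 0.5043 -0.4895  0.0866] zt 0.088 size [0.02  0.021] rgb [250 220 167]
top [0.4738 0.1134 0.1035] zt 0.107 size [0.031 0.03 ] rgb [214 216 209]
top [0.4664 0.0144 0.0989] zt 0.102 size [0.031 0.03 ] rgb [166  91 192]
top [ 0.4812 -0.4865  0.0864] zt 0.089 size [0.025 0.028] rgb [253 223 169]
top [0.3673 0.0149 0.0983] zt 0.102 size [0.032 0.032] rgb [170  93 194]
top [ 0.3359 -0.0681  0.0988] zt 0.102 size [0.032 0.03 ] rgb [173  96 199]
```

View pics/w9.png

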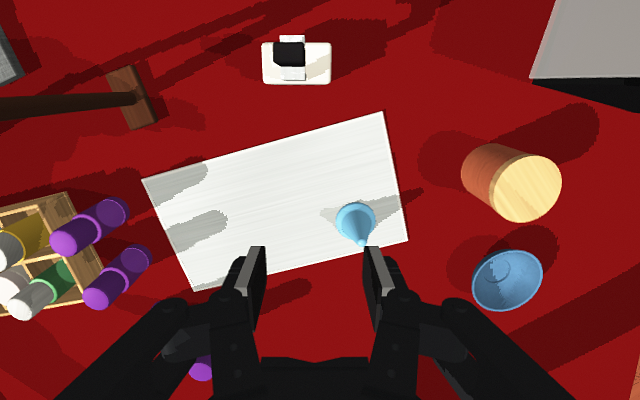

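The wrist view shows the hanger square to the tool at (290,62), tab at (290,53). All four bottles are in the crate and the cone is alone on the tray. Next I grip the tab.

```bash
python3 -m pendant '[{"wx":0,"wy":0,"wz":0.004,"tx":40,"ty":-7,"tz":0,"gripper":0.15},{"wx":0,"wy":0,"wz":0,"tx":40,"ty":-7,"tz":0,"gripper":0.15},{"wx":0,"wy":0,"wz":0,"tx":26,"ty":-5,"tz":0,"gripper":0.15},{"wx":0,"wy":0,"wz":0,"tx":0,"ty":0,"tz":20,"gripper":0.15},{"wx":0,"wy":0,"wz":0,"tx":0,"ty":0,"tz":20,"gripper":0.15},{"wx":0,"wy":0,"wz":0,"tx":0,"ty":0,"tz":20,"gripper":0.15},{"wx":0,"wy":0,"wz":0,"tx":0,"ty":0,"tz":0,"gripper":0.15},{"wx":0,"wy":0,"wz":0,"tx":0,"ty":0,"tz":0,"gripper":0.15}]'
```

```text
time: 25.55
position: [0.6577, -0.2698, 0.1898]
ee_rot: [-0.0, 0.993, -0.116, -0.0]
ft_force: [-0.0, -0.2, 0.9]
finger_gap: 0.0495
grasp_force: 0.0
```

```bash
python3 -m pendant '[{"wx":0,"wy":0,"wz":0,"tx":0,"ty":0,"tz":30,"gripper":0.15},{"wx":0,"wy":0,"wz":0,"tx":0,"ty":0,"tz":22,"gripper":0.15},{"wx":0,"wy":0,"wz":0,"tx":0,"ty":0,"tz":14,"gripper":0.15},{"wx":0,"wy":0,"wz":0,"tx":0,"ty":0,"tz":0,"gripper":0.15},{"wx":0,"wy":0,"wz":0,"tx":0,"ty":0,"tz":0,"gripper":-1},{"wx":0,"wy":0,"wz":0,"tx":0,"ty":0,"tz":0,"gripper":-1},{"wx":0,"wy":0,"wz":0,"tx":0,"ty":0,"tz":0,"gripper":-1},{"wx":0,"wy":0,"wz":0,"tx":0,"ty":0,"tz":0,"gripper":-1},{"wx":0,"wy":0,"wz":0,"tx":0,"ty":0,"tz":0,"gripper":-1},{"wx":0,"wy":0,"wz":0,"tx":0,"ty":0,"tz":0,"gripper":-1}]'; python3 -c "
from h import *
line()"
```

```text
time: 26.55
position: [0.6586, -0.2699, 0.1251]
ee_rot: [0.0, 0.993, -0.117, 0.001]
ft_force: [0.8, 1.9, 7.1]
finger_gap: 0.021
grasp_force: 59.8
t26.55 [ 0.6586 -0.2699  0.1251] xaxis [ 0.973 -0.232  0.003] yaxis [-0.232 -0.973  0.   ] F [0.8 1.9 7.1] gap 0.0210 gf 59.8 q [ 0.45  0.68 -0.16  1.45  0.12  1.02 -1.54]
```

```bash
python3 -m pendant '[{"wx":0,"wy":0,"wz":0,"tx":0,"ty":0,"tz":-20,"gripper":-1},{"wx":0,"wy":0,"wz":0,"tx":0,"ty":0,"tz":-35,"gripper":-1},{"wx":0,"wy":0,"wz":0,"tx":0,"ty":0,"tz":-35,"gripper":-1},{"wx":0,"wy":0,"wz":0,"tx":0,"ty":0,"tz":-35,"gripper":-1},{"wx":0,"wy":0,"wz":0,"tx":0,"ty":0,"tz":-35,"gripper":-1},{"wx":0,"wy":0,"wz":-0.1,"tx":0,"ty":0,"tz":0,"gripper":-1},{"wx":0,"wy":0,"wz":-0.1,"tx":0,"ty":0,"tz":0,"gripper":-1},{"wx":0,"wy":0,"wz":-0.107,"tx":0,"ty":0,"tz":0,"gripper":-1},{"wx":0,"wy":0,"wz":0,"tx":-40,"ty":0,"tz":0,"gripper":-1},{"wx":0,"wy":0,"wz":0,"tx":-45,"ty":0,"tz":0,"gripper":-1}]' && python3 -m pendant '[{"wx":0,"wy":0,"wz":0,"tx":3,"ty":-40,"tz":0,"gripper":-1},{"wx":0,"wy":0,"wz":0,"tx":3,"ty":-40,"tz":0,"gripper":-1},{"wx":0,"wy":0,"wz":0,"tx":3,"ty":-40,"tz":0,"gripper":-1},{"wx":0,"wy":0,"wz":0,"tx":3,"ty":-40,"tz":0,"gripper":-1},{"wx":0,"wy":0,"wz":0,"tx":3,"ty":-40,"tz":0,"gripper":-1},{"wx":0,"wy":0,"wz":0,"tx":3,"ty":-40,"tz":0,"gripper":-1},{"wx":0,"wy":0,"wz":0,"tx":3,"ty":-40,"tz":0,"gripper":-1},{"wx":0,"wy":0,"wz":0,"tx":3,"ty":-40,"tz":0,"gripper":-1},{"wx":0,"wy":0,"wz":0,"tx":3,"ty":-40,"tz":0,"gripper":-1},{"wx":0,"wy":0,"wz":0,"tx":3,"ty":-40,"tz":0,"gripper":-1}]' && python3 -m pendant '[{"wx":0,"wy":0,"wz":0,"tx":0,"ty":-40,"tz":0,"gripper":-1},{"wx":0,"wy":0,"wz":0,"tx":0,"ty":-40,"tz":0,"gripper":-1},{"wx":0,"wy":0,"wz":0,"tx":0,"ty":0,"tz":0,"gripper":-1},{"wx":0,"wy":0,"wz":0,"tx":0,"ty":0,"tz":0,"gripper":-1},{"wx":0,"wy":0,"wz":0,"tx":0,"ty":0,"tz":0,"gripper":-1}]'
cat > rl.py <<'E'
from look import *
line()
for n in ("top","wrist"):
    c,E,p,d=shot(n); P=cloud(c,E,d); X,Y,Z=P[...,0],P[...,1],P[...,2]
    if n=="wrist": cv2.imwrite("pics/w10.png",p[:,:,::-1])
    hsv=cv2.cvtColor(p,cv2.COLOR_RGB2HSV); r=(Z>.205)&(Z<.24)&(X>.62)&(X<.70)&(Y>-.05)&(Y<.28)
    if r.sum()<50: print(n,"few"); continue
    print(n,"rail fit x=a*y+b",np.polyfit(Y[r],X[r],1).round(4),"ztop",np.percentile(Z[r],90).round(4))
    for k,lo,hi in (("yel",18,35),("grn",45,85)):
        m=r&(cv2.inRange(hsv,(lo,110,100),(hi,255,255))>0)
        if m.sum()>8: print(k,m.sum(),P[m].mean(0).round(4),"y",Y[m].min().round(4),Y[m].max().round(4))
E
python3 rl.py
```

```text
time: 27.55
position: [0.5722, -0.2754, 0.2828]
ee_rot: [-0.0, 0.999, 0.037, -0.0]
ft_force: [0.6, -1.1, -1.8]
finger_gap: 0.0208
grasp_force: 59.3
time: 28.55
position: [0.5735, 0.1266, 0.284]
ee_rot: [0.0, 0.999, 0.036, 0.0]
ft_force: [1.4, -0.6, -2.7]
finger_gap: 0.0208
grasp_force: 59.7
time: 29.05
position: [0.5681, 0.204, 0.2835]
ee_rot: [0.0, 0.999, 0.036, 0.0]
ft_force: [-0.6, -0.5, -2.9]
finger_gap: 0.0208
grasp_force: 59.9
t29.05 [0.5681 0.204  0.2835] xaxis [0.997 0.072 0.   ] yaxis [ 0.072 -0.997  0.   ] F [-0.6 -0.5 -2.9] gap 0.0208 gf 59.9 q [-0.06  0.37 -0.44  1.6   0.17  1.22 -2.03]
top rail fit x=a*y+b [-0.0716  0.6652] ztop 0.2219
yel 47 [0.6491 0.2205 0.2195] y 0.2091 0.2327
grn 32 [0.6613 0.0367 0.2201] y 0.0295 0.0466
wrist rail fit x=a*y+b [-0.0743  0.6654] ztop 0.2212
yel 898 [0.6489 0.2225 0.2201] y 0.052 0.2361
grn 766 [0.6623 0.0403 0.2201] y 0.026 0.0542
```

View pics/w10.png

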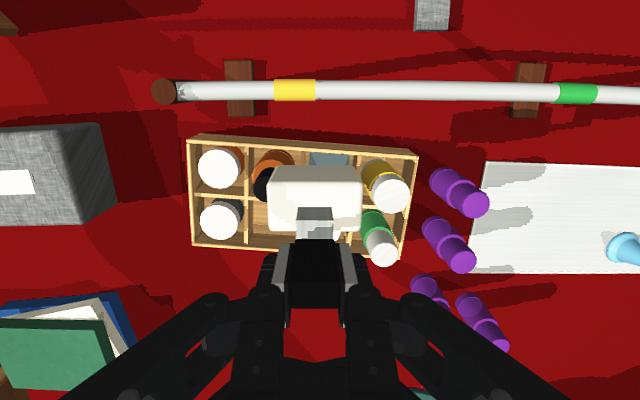

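The view shows the hanger held level, with the yellow band at (294,90) and the green band at (575,93). I line up below the roof, go in and check.

```bash
python3 -m pendant '[{"wx":0,"wy":0,"wz":0,"tx":0,"ty":-12,"tz":0,"gripper":-1},{"wx":0,"wy":0,"wz":0,"tx":0,"ty":0,"tz":18,"gripper":-1},{"wx":0,"wy":0,"wz":0,"tx":0,"ty":0,"tz":0,"gripper":-1},{"wx":0,"wy":0,"wz":0,"tx":20,"ty":0,"tz":0,"gripper":-1},{"wx":0,"wy":0,"wz":0,"tx":10,"ty":0,"tz":0,"gripper":-1},{"wx":0,"wy":0,"wz":0,"tx":0,"ty":0,"tz":0,"gripper":-1},{"wx":0,"wy":0,"wz":0,"tx":0,"ty":0,"tz":0,"gripper":-1},{"wx":0,"wy":0,"wz":0,"tx":0,"ty":0,"tz":0,"gripper":-1}]'
```

```text
time: 29.95
position: [0.5964, 0.2192, 0.2655]
ee_rot: [-0.0, 0.999, 0.036, -0.0]
ft_force: [0.1, 0.7, -2.5]
finger_gap: 0.0206
grasp_force: 59.9
```

```bash
python3 -m pendant '[{"wx":0,"wy":0,"wz":0,"tx":12,"ty":0,"tz":0,"gripper":-1},{"wx":0,"wy":0,"wz":0,"tx":12,"ty":0,"tz":0,"gripper":-1},{"wx":0,"wy":0,"wz":0,"tx":12,"ty":0,"tz":0,"gripper":-1},{"wx":0,"wy":0,"wz":0,"tx":10,"ty":1,"tz":0,"gripper":-1},{"wx":0,"wy":0,"wz":0,"tx":6,"ty":0,"tz":0,"gripper":-1},{"wx":0,"wy":0,"wz":0,"tx":0,"ty":0,"tz":0,"gripper":-1},{"wx":0,"wy":0,"wz":0,"tx":0,"ty":0,"tz":0,"gripper":-1},{"wx":0,"wy":0,"wz":0,"tx":0,"ty":0,"tz":0,"gripper":-1}]'; python3 - <<'E'
from h import *
line(); c,E,p,d=shot("scene")
cv2.imwrite("pics/s2.png",cv2.resize(p[180:340,270:490,::-1],None,fx=3.5,fy=3.5,interpolation=cv2.INTER_CUBIC))
E
```

```text
time: 30.75
position: [0.6484, 0.222, 0.2654]
ee_rot: [-0.0, 0.999, 0.037, -0.0]
ft_force: [-0.3, -0.0, -2.2]
finger_gap: 0.0209
grasp_force: 60.0
t30.75 [0.6484 0.222  0.2654] xaxis [ 0.997  0.073 -0.   ] yaxis [ 0.073 -0.997 -0.   ] F [-0.3 -0.  -2.2] gap 0.0209 gf 60.0 q [-0.1   0.53 -0.42  1.39  0.22  1.26 -2.03]
```

View pics/s2.png

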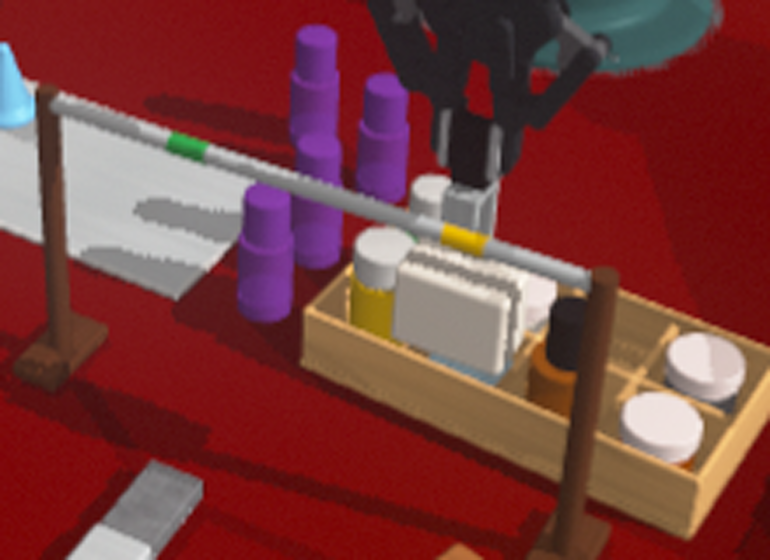

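The scene view shows the hook around the rail at the yellow band (465,238), with the lip above and beyond the rail and the block below it. I lower it.

```bash
python3 -m pendant '[{"wx":0,"wy":0,"wz":0,"tx":0,"ty":0,"tz":10,"gripper":-1},{"wx":0,"wy":0,"wz":0,"tx":0,"ty":0,"tz":10,"gripper":-1},{"wx":0,"wy":0,"wz":0,"tx":0,"ty":0,"tz":4,"gripper":-1},{"wx":0,"wy":0,"wz":0,"tx":0,"ty":0,"tz":0,"gripper":-1},{"wx":0,"wy":0,"wz":0,"tx":0,"ty":0,"tz":0,"gripper":-1}]'; python3 -m pendant '[{"wx":0,"wy":0,"wz":0,"tx":0,"ty":0,"tz":2,"gripper":-1},{"wx":0,"wy":0,"wz":0,"tx":0,"ty":0,"tz":0,"gripper":-1},{"wx":0,"wy":0,"wz":0,"tx":0,"ty":0,"tz":0,"gripper":-1}]';  python3 -m pendant '[{"wx":0,"wy":0,"wz":0,"tx":0,"ty":0,"tz":1,"gripper":-1},{"wx":0,"wy":0,"wz":0,"tx":0,"ty":0,"tz":0,"gripper":-1},{"wx":0,"wy":0,"wz":0,"tx":0,"ty":0,"tz":0,"gripper":-1}]'
```

```text
time: 31.3
position: [0.6489, 0.2219, 0.2413]
ee_rot: [-0.0, 0.999, 0.036, -0.0]
ft_force: [-0.4, -0.2, -1.9]
finger_gap: 0.0211
grasp_force: 60.0
time: 31.6
position: [0.6489, 0.2219, 0.2394]
ee_rot: [-0.0, 0.999, 0.036, 0.0]
ft_force: [-0.6, 0.3, -2.8]
finger_gap: 0.0208
grasp_force: 60.0
time: 31.9
position: [0.6488, 0.2219, 0.2383]
ee_rot: [-0.0, 0.999, 0.036, -0.0]
ft_force: [-0.3, -0.1, -3.3]
finger_gap: 0.0212
grasp_force: 60.0
```

```bash
python3 -m pendant '[{"wx":0,"wy":0,"wz":0,"tx":0,"ty":0,"tz":1,"gripper":-1},{"wx":0,"wy":0,"wz":0,"tx":0,"ty":0,"tz":0,"gripper":-1},{"wx":0,"wy":0,"wz":0,"tx":0,"ty":0,"tz":0,"gripper":-1}]';  python3 -m pendant '[{"wx":0,"wy":0,"wz":0,"tx":0,"ty":0,"tz":0.7,"gripper":-1},{"wx":0,"wy":0,"wz":0,"tx":0,"ty":0,"tz":0,"gripper":-1},{"wx":0,"wy":0,"wz":0,"tx":0,"ty":0,"tz":0,"gripper":-1}]'
```

```text
time: 32.2
position: [0.6488, 0.2219, 0.2372]
ee_rot: [-0.0, 0.999, 0.036, -0.0]
ft_force: [0.3, -0.5, -2.4]
finger_gap: 0.0216
grasp_force: 60.0
time: 32.5
position: [0.6489, 0.2219, 0.237]
ee_rot: [-0.0, 0.999, 0.036, 0.0]
ft_force: [-1.5, -0.9, 4.7]
finger_gap: 0.0211
grasp_force: 60.9
```

Contact at TCP z 0.237, so it is seated. I slide along +y of the tool.

```bash
python3 -m pendant '[{"wx":0,"wy":0,"wz":0,"tx":0,"ty":5,"tz":0,"gripper":-1},{"wx":0,"wy":0,"wz":0,"tx":0,"ty":10,"tz":0,"gripper":-1},{"wx":0,"wy":0,"wz":0,"tx":0,"ty":10,"tz":0,"gripper":-1},{"wx":0,"wy":0,"wz":0,"tx":0,"ty":10,"tz":0,"gripper":-1},{"wx":0,"wy":0,"wz":0,"tx":0,"ty":0,"tz":0,"gripper":-1},{"wx":0,"wy":0,"wz":0,"tx":0,"ty":0,"tz":0,"gripper":-1}]'
```

```text
time: 33.1
position: [0.6521, 0.1842, 0.2369]
ee_rot: [0.001, 0.999, 0.035, 0.0]
ft_force: [0.3, -4.5, 7.1]
finger_gap: 0.0211
grasp_force: 61.2
```

```bash
python3 -m pendant '[{"wx":0,"wy":0,"wz":0,"tx":0,"ty":10,"tz":0,"gripper":-1},{"wx":0,"wy":0,"wz":0,"tx":0,"ty":10,"tz":0,"gripper":-1},{"wx":0,"wy":0,"wz":0,"tx":0,"ty":10,"tz":0,"gripper":-1},{"wx":0,"wy":0,"wz":0,"tx":0,"ty":10,"tz":0,"gripper":-1},{"wx":0,"wy":0,"wz":0,"tx":0,"ty":10,"tz":0,"gripper":-1},{"wx":0,"wy":0,"wz":0,"tx":0,"ty":10,"tz":0,"gripper":-1},{"wx":0,"wy":0,"wz":0,"tx":0,"ty":0,"tz":0,"gripper":-1},{"wx":0,"wy":0,"wz":0,"tx":0,"ty":0,"tz":0,"gripper":-1}]'; python3 -c "
from h import *
line()"
```

```text
time: 33.9
position: [0.6563, 0.1242, 0.2369]
ee_rot: [0.001, 0.999, 0.035, 0.0]
ft_force: [-0.8, -6.0, 7.0]
finger_gap: 0.021
grasp_force: 61.2
t33.90 [0.6563 0.1242 0.2369] xaxis [0.998 0.07  0.   ] yaxis [ 0.07  -0.998  0.002] F [-0.8 -6.   7. ] gap 0.0210 gf 61.2 q [ 0.04  0.52 -0.4   1.48  0.21  1.19 -1.89]
```

```bash
python3 -m pendant '[{"wx":0,"wy":0,"wz":0,"tx":0,"ty":10,"tz":0,"gripper":-1},{"wx":0,"wy":0,"wz":0,"tx":0,"ty":10,"tz":0,"gripper":-1},{"wx":0,"wy":0,"wz":0,"tx":0,"ty":10,"tz":0,"gripper":-1},{"wx":0,"wy":0,"wz":0,"tx":0,"ty":10,"tz":0,"gripper":-1},{"wx":0,"wy":0,"wz":0,"tx":0,"ty":10,"tz":0,"gripper":-1},{"wx":0,"wy":0,"wz":0,"tx":0,"ty":10,"tz":0,"gripper":-1},{"wx":0,"wy":0,"wz":0,"tx":0,"ty":10,"tz":0,"gripper":-1},{"wx":0,"wy":0,"wz":0,"tx":0,"ty":10,"tz":0,"gripper":-1},{"wx":0,"wy":0,"wz":0,"tx":0,"ty":0,"tz":0,"gripper":-1},{"wx":0,"wy":0,"wz":0,"tx":0,"ty":0,"tz":0,"gripper":-1}]'; python3 -c "
from h import *
line()"
```

```text
time: 34.9
position: [0.6619, 0.0444, 0.2369]
ee_rot: [0.001, 0.999, 0.035, 0.0]
ft_force: [-0.1, -5.6, 6.7]
finger_gap: 0.021
grasp_force: 61.1
t34.90 [0.6619 0.0444 0.2369] xaxis [0.998 0.07  0.   ] yaxis [ 0.07  -0.998  0.002] F [-0.1 -5.6  6.7] gap 0.0210 gf 61.1 q [ 0.15  0.51 -0.38  1.49  0.2   1.18 -1.76]
```

```bash
python3 -m pendant '[{"wx":0,"wy":0,"wz":0,"tx":0,"ty":5,"tz":0,"gripper":-1},{"wx":0,"wy":0,"wz":0,"tx":0,"ty":0,"tz":-0.5,"gripper":-1},{"wx":0,"wy":0,"wz":0,"tx":0,"ty":0,"tz":0,"gripper":-1},{"wx":0,"wy":0,"wz":0,"tx":0,"ty":0,"tz":0,"gripper":-1}]'; python3 - <<'E'
from h import *
line()
a=cv2.resize(grab_frame("scene")[0][180:340,230:430,::-1],None,fx=3,fy=3,interpolation=cv2.INTER_CUBIC)
cv2.imwrite("pics/s3.png",a)
E
```

```text
time: 35.3
position: [0.6619, 0.0412, 0.237]
ee_rot: [0.0, 0.999, 0.036, -0.0]
ft_force: [0.2, -3.8, 3.3]
finger_gap: 0.0208
grasp_force: 60.6
t35.30 [0.6619 0.0412 0.237 ] xaxis [ 0.997  0.072 -0.   ] yaxis [ 0.072 -0.997  0.001] F [ 0.2 -3.8  3.3] gap 0.0208 gf 60.6 q [ 0.16  0.51 -0.38  1.49  0.2   1.18 -1.76]
```

View pics/s3.png

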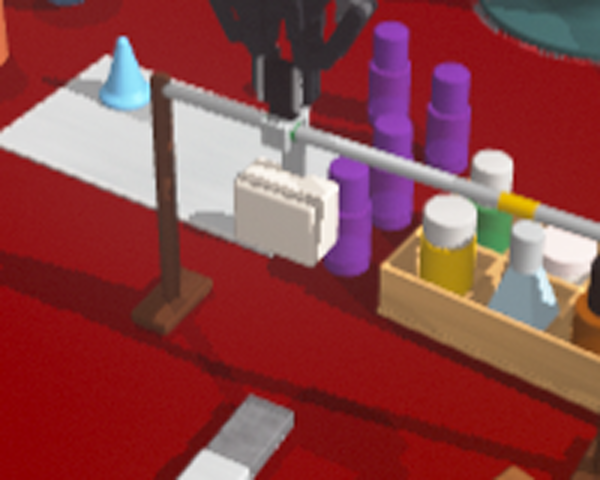

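The scene view shows the hanger hooked on the rail at the green band, with a green sliver visible beside the strip at (297,133). A small correction, then I release it and back off upwards.

```bash
python3 -m pendant '[{"wx":0,"wy":0,"wz":0,"tx":0,"ty":1.5,"tz":0,"gripper":-1},{"wx":0,"wy":0,"wz":0,"tx":0,"ty":0,"tz":-0.3,"gripper":-1},{"wx":0,"wy":0,"wz":0,"tx":0,"ty":0,"tz":0,"gripper":-1},{"wx":0,"wy":0,"wz":0,"tx":0,"ty":0,"tz":0,"gripper":-0.3},{"wx":0,"wy":0,"wz":0,"tx":0,"ty":0,"tz":0,"gripper":-0.1},{"wx":0,"wy":0,"wz":0,"tx":0,"ty":0,"tz":0,"gripper":0},{"wx":0,"wy":0,"wz":0,"tx":0,"ty":0,"tz":0,"gripper":0},{"wx":0,"wy":0,"wz":0,"tx":0,"ty":0,"tz":0,"gripper":0}]' && python3 -m pendant '[{"wx":0,"wy":0,"wz":0,"tx":0,"ty":0,"tz":-10,"gripper":0},{"wx":0,"wy":0,"wz":0,"tx":0,"ty":0,"tz":-25,"gripper":0},{"wx":0,"wy":0,"wz":0,"tx":0,"ty":0,"tz":-25,"gripper":0},{"wx":0,"wy":0,"wz":0,"tx":0,"ty":0,"tz":-25,"gripper":0},{"wx":0,"wy":0,"wz":0,"tx":-35,"ty":0,"tz":0,"gripper":0},{"wx":0,"wy":0,"wz":0,"tx":-40,"ty":0,"tz":0,"gripper":0},{"wx":0,"wy":0,"wz":0,"tx":-40,"ty":0,"tz":0,"gripper":0},{"wx":0,"wy":0,"wz":0,"tx":-30,"ty":0,"tz":0,"gripper":0},{"wx":0,"wy":0,"wz":0,"tx":0,"ty":0,"tz":0,"gripper":0},{"wx":0,"wy":0,"wz":0,"tx":0,"ty":0,"tz":0,"gripper":0}]'; python3 rl.py; python3 - <<'E'
from look import *
c,E,p,d=shot("wrist"); P=cloud(c,E,d); X,Y,Z=P[...,0],P[...,1],P[...,2]
m=(Z>.255)&(Z<.285)&(X>.61)&(X<.71)&(Y>-.03)&(Y<.1); print("tab",m.sum(),P[m].mean(0).round(4) if m.any() else "",cv2.minAreaRect(np.float32(P[m][:,:2]*1000)) if m.any() else "")
E
python3 look.py
```

```text
time: 36.15
position: [0.6621, 0.0409, 0.2374]
ee_rot: [-0.0, 0.999, 0.036, -0.0]
ft_force: [0.5, 1.0, 0.4]
finger_gap: 0.0425
grasp_force: 0.0
time: 37.15
position: [0.5175, 0.0302, 0.3236]
ee_rot: [0.0, 0.999, 0.036, 0.001]
ft_force: [0.1, -0.1, 0.5]
finger_gap: 0.043
grasp_force: 0.0
t37.15 [0.5175 0.0302 0.3236] xaxis [0.997 0.073 0.002] yaxis [ 0.073 -0.997  0.001] F [ 0.1 -0.1  0.5] gap 0.0430 gf 0.0 q [ 0.26  0.17 -0.42  1.75  0.07  1.24 -1.68]
top rail fit x=a*y+b [-0.0791  0.6649] ztop 0.2213
wrist rail fit x=a*y+b [-0.0531  0.6576] ztop 0.2256
yel 530 [0.6457 0.2226 0.2197] y 0.209 0.2363
grn 32 [0.6584 0.0285 0.2194] y 0.0267 0.0309
tab 0  
top [0.5447 0.2563 0.1093] zt 0.112 size [0.025 0.019] rgb [82 80 73]
top [ 0.497  -0.4632  0.0865] zt 0.088 size [0.051 0.04 ] rgb [248 217 163]
top [ 0.3359 -0.0683  0.0989] zt 0.102 size [0.032 0.03 ] rgb [172  96 198]
```

View pics/w10.png

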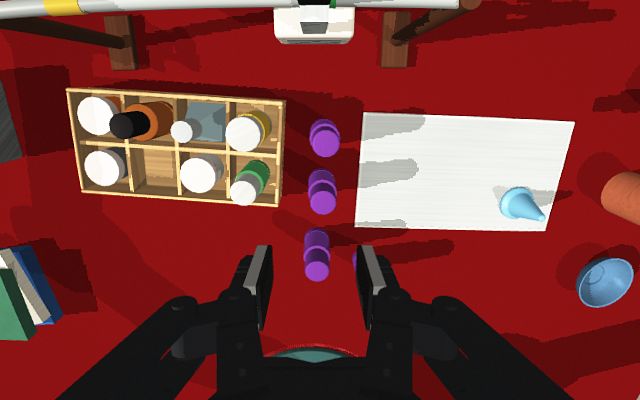

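The view shows all four bottles standing in their own cells, the look-alikes, jars and cone in place, and the hanger on the rail at (314,25). One numeric check of the hang, then I hand it in.

```bash
python3 - <<'E'
from look import *
for n in ("scene","top"):
    c,E,p,d=shot(n); P=cloud(c,E,d); X,Y,Z=P[...,0],P[...,1],P[...,2]
    for k,a,b in (("tab",.235,.285),("block",.11,.168)):
        m=(Z>a)&(Z<b)&(X>.6)&(X<.72)&(Y>-.02)&(Y<.1)
        if m.any(): print(n,k,m.sum(),P[m].mean(0).round(4),P[m].min(0).round(3),P[m].max(0).round(3))
    if n=="scene":
        for q,t,zt,col in comps(P,p,.085,.125,.43,.6,.06,.37): print(t.mean(0).round(3),zt.round(3),col.astype(int))
finish_job()
E
```

```text
scene tab 166 [0.6678 0.0446 0.2531] [0.655 0.031 0.235] [0.673 0.054 0.268]
scene block 944 [0.6765 0.0492 0.1461] [0.644 0.008 0.11 ] [0.691 0.079 0.168]
[0.479 0.117 0.1  ] 0.102 [191 185 181]
[0.549 0.118 0.097] 0.1 [198 193 189]
[0.549 0.185 0.107] 0.109 [167 166 164]
[0.551 0.252 0.107] 0.109 [51 39 36]
the job is handed in; nothing more can be done
```

The job is handed in: the four bottles present (pyramid, rollon, atomiser, tin; no square on the tray) stand upright in their own crate cells, and the hanger was hooked on at the yellow band, slid along the rail and released hanging at the green band, within about 2 mm of its middle.

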